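Set the flow dial and switch the pump on

TASK

Roll the thumbwheel on the blue dial box until its white mark lines up with the red pointers and leave it there; only then flip the amber toggle on the sloping console right over to the green-lamp side, reaching in under the copper pipe. Leave the loose parts on the ledge where they are.

Things in the scene. Friction and masses are not known exactly. Their poses are not given: they have to be found in the camera images.
- console: Grey switch console fixed on the ledge, 200 mm wide. Origin: centre of its underside; x from its front (robot side) to its back, y to its left, z up. Its face rises to the back at 40 degrees: outward normal (-0.643, 0, 0.766) in these axes. The face is 132 mm long up the slope, centred on the toggle's pivot.
- pipe_mid (a point): Middle of a fixed copper pipe, 18 mm thick, over the console: at (-8, 0, 190) mm in its axes. The pipe runs along y for 125 mm each way, then level back to x = 65 mm and down to the ledge. It blocks a gripper coming straight down on the toggle; one tilted about 40 degrees, coming from the robot's side along the face's normal, passes below and in front of it.
- green_lamp (a point): Green lamp on the sloping face, 58 mm to the +y side of the toggle and 20 mm up the slope, about 10 mm high. A red lamp sits likewise on the -y side.
- toggle_pivot (a point): Pivot of the amber toggle, where it meets the sloping face: at (0, 0, 85) mm in the console's axes; same axes as the console. Plate and nut round the toggle's foot stand at most 5 mm off the face.
- toggle_tip (a point): Centre of the rounded amber end of the bat toggle, 41 mm from the pivot along the bat; moves with it. The amber end is 18 mm thick and the bat reaches 50 mm from the pivot; its steel neck is 12 mm thick.
- toggle (a joint): Angle of the toggle (rad): 0 square to the face, -0.45 fully over to the red lamp (-y; off, as it starts), +0.45 fully over to the green lamp (+y; on). It swings sideways, along the console's y. Over-centre: its weighted end holds it at either stop and throws it over once past the middle; about 0.5 N at the tip starts it.
- dial_box: Blue dial box fixed on the ledge, 140 (x) by 120 (y) by 75 mm high; a black ribbed thumbwheel stands out of a slot in the middle of its top. Origin: centre of its underside; x from its front (robot side) to its back, y to its left, z up. Two red pointer lines, 2 mm high, lie on the top at x = 0 on either side of the wheel.
- wheel_top (a point): Topmost point of the thumbwheel, 87 mm above the ledge and 12 mm above the box's top, half-way across the wheel; same axes as the dial box. The wheel has a radius of 32 mm and is 12 mm thick; its axle lies along y, 32 mm below this point.
- wheel (a joint): Angle of the thumbwheel (rad). 0: white mark at the very top, in line with the red pointers. Positive: mark towards the back (+x). It starts at 0.5 to 0.85, so the top must be rolled to the front (-x). Light friction (0.6 N at the rim), stays where left, stops at -1.3 and 1.3. A fingertip pressed lightly on the top and moved along x rolls it.
- thermostat_base: Bystander: black plastic thermostat base, 80 x 80 x 18 mm, lying flat. Origin: centre of its underside.
- sensor_puck: Bystander: white digital sensor puck, 60 mm diameter, 18 mm high, lying flat. Origin: centre of its underside.
- pocket: Bystander: stainless immersion pocket standing on its 40 mm flange, 82 mm high. Origin: centre of its underside.
- spacer_a: Bystander: blue nylon pipe spacer ring, 40 mm diameter, 25 mm high. Origin: centre of its underside.
- spacer_b: Bystander: second blue nylon pipe spacer ring, the same size. Origin: centre of its underside.
- wrench: Bystander: steel spanner, 170 mm long, lying flat. Origin: its handle-to-jaw middle.

How it is judged (in metres and radians):
On the way, in this order (a step that is already met when the one before it is completed fails the run):
1. the thumbwheel's white mark stands at the red pointers (within 0.12 rad) and is still, with the toggle still on the red side (value of joint wheel between -0.12 and 0.12 rad and velocity of joint wheel between -0.05 and 0.05 rad/s and value of joint toggle below -0.3 rad), for 0.4 s.
2. the toggle has gone over to the green side (value of joint toggle above 0.38 rad), for 0.2 s.
At the end, for the whole second after the job is handed in: The wheel's white mark is at the red pointers within 0.12 rad (4 mm at the rim) and still, and the toggle rests over on the green-lamp side (above 0.38 rad) (value of joint wheel between -0.12 and 0.12 rad and velocity of joint wheel between -0.05 and 0.05 rad/s and value of joint toggle above 0.38 rad); the robot touches nothing.
It fails at once if a loose part on the ledge is shifted by more than 30 mm (distance of any of thermostat_base, sensor_puck, pocket, spacer_a, spacer_b, wrench from where it was at the start of the episode above 0.03 m).
It fails at once if the toggle is thrown to the green side before the wheel has been set (value of joint toggle above 0.2 rad and (value of joint wheel above 0.25 rad or value of joint wheel below -0.25 rad)).
It also fails if it takes over 64 s, if anything falls off the work surface, if the arm or the gripper's body presses on something with over 40 N, if the wrist force passes 120 N, or if a joint passes its speed limit or range.

ROBOT

A 7-joint arm with a two-finger parallel gripper is mounted at the origin on the work surface. World frame = base frame: x ahead of the robot, y to its left, z up, the work surface at z = 0. Lengths are in mm, angles in degrees, forces in N, time in s.
With the tool pointing down it reaches from about 350 to 900 mm from the base axis. Payload 7.2 kg.
Tool frame: the origin (TCP) lies midway between the tips of the shut fingers; the grasp point (between the pads) lies 19 mm behind it (ctrl.grip_depth is the y of the grasp point in the tool frame, in mm); y points along the fingers, x is the direction in which the jaws open and shut, and the axes are right-handed (so a half turn about y gives the same grasp; the last joint's range is limited). The gripper opens to 88 mm and grips with 3 to 60 N. Pads are 20 mm wide; open, the fingers measure 115 mm over their backs; the gripper's body (75 mm by 178 mm) begins 61 mm behind the grasp point.
Start: joints at [-77.934, 23.554, -0.728, 91.456, 0.321, 64.991, -4.71], TCP at [172.011, 600.868, 187.953] pointing down, gripper open.
Joint ranges: [-169.25, 169.25], [-16.82, 113.86], [-84.01, 82.57], [7.8, 145.47], [-59.2, 239.2], [7.22, 106.19], [-163.78, 163.78]. Speed limits (degrees/s): [136.94, 136.94, 172.46, 172.46, 180, 180, 180].

INTERFACE

Orientations are given as [roll, pitch, yaw] about the fixed x, y, z axes, in that order (R = Rz(yaw) Ry(pitch) Rx(roll)).
In Python, from plant import status, capture, ctrl gives the robot as it stands.
- The arm moves only by the tool send_rows, never from a script. Its argument "deltas" is a list of rows, each a list of 2 entries, a list of its own where there are three numbers: the shift along the world's x, y, z in m, then the turn, a rotation vector about the world's x, y, z in rad. In form: [[[dx, dy, dz], [ax, ay, az]], ...]. A call has 1 to 5 rows; each row is the pose to reach, as a shift and turn from the pose commanded when the call began; what a row does not reach only later rows make up. A row lasts 1/10 s, in which the tool goes at most 50 mm and 8.59 degrees, less where a joint would pass 70% of its speed; a pose out of reach is approached as far as the arm can. A call with a gripper value outside its range is refused whole. "fingers" is the gripper command: -1 is fully open, 1 is shut, values between are in proportion, set as the call begins (left out, the last holds). The fingers move at their own pace and stop on an object; "newtons" is the grip in N (left out, the last holds). Time passes only in rows, so rows that repeat a pose let the fingers close. It gives the time, the measured TCP pose, the force and the opening at its end, in the units of the state.
- status.state(): the state, without advancing time (a new reading comes with each control period).
- capture(name): name is "scene" or "top" or "wrist"; returns a dict with "img" (420x560x3 uint8, red, green, blue), "range_z" (420x560 float32, mm along the optical axis (not along the pixel's ray), 0 where there is no reading), "fx", "fy", "cx", "cy" (pixels), "dist" ([k1, k2, p1, p2, k3] as OpenCV has them; the pictures are not rectified), "rvec" (rotation vector, rad) and "tvec" (3), from world to camera coordinates, as OpenCV has them. Camera axes: x right, y down, z forward; pixel columns grow to the right and rows downward; lengths in mm; the calibration is good to about 2 mm. A picture is of the moment at which its call begins.
- ctrl.sign_off(): hands the job in, once; it reports no verdict.
The state is a dict: "clock": time; "joints": joint angles; "dq": joint speeds; "joint_torque": joint torques, N m; "ee_pos": TCP position; "eef_rot": TCP orientation; "contact_force": force on the tool from outside, world axes, zero at the start; "ft_torque": the same for the moment, N m; "grip_width": finger opening in mm.
Only numpy, scipy, OpenCV 4.12 (cv2) and the standard library are available. Lean on these libraries where they do the work, as an engineer would, in place of code of your own. Each camera call takes 0.05 s, during which the arm holds its last target.

## Working session

There is one attempt and no reset: what is moved stays moved. The work goes in short steps, Python scripts to look and compute and a tool call to move; the robot and the scene stay as the last step left them, time stands still between calls to the robot, and variables do not carry over. Pictures are saved under pics/ and viewed, and the job is handed in when it is done.

Besides the shell and the picture viewer there is one more tool, called after "Request:" by a JSON object that holds its "fn" and its "kwargs", one argument or row to a line. send_rows: Moves the arm, as the interface text tells. Its arguments: {"type":"object","properties":{"deltas":{"type":"array"},"fingers":{"type":"number"},"newtons":{"type":"number"}},"required":["deltas"]}

```bash
ls; mkdir -p pics
cat > h.py <<'E'
import numpy as np,cv2,pickle
from plant import status,capture,ctrl
def snap(n,fn):
    d=capture(n); pickle.dump(d,open(f'pics/{fn}.pkl','wb')); cv2.imwrite(f'pics/{fn}.png',d['img'][:,:,::-1]); return d
def load(fn): return pickle.load(open(f'pics/{fn}.pkl','rb'))
def cloud(d):
    K=np.array([[d['fx'],0,d['cx']],[0,d['fy'],d['cy']],[0,0,1]]);h,w=d['range_z'].shape
    u,v=np.meshgrid(np.arange(w),np.arange(h));p=np.stack([u,v],-1).reshape(-1,1,2).astype(np.float64)
    n=cv2.undistortPoints(p,K,np.array(d['dist'],float)).reshape(h,w,2);z=d['range_z'].astype(float)
    c=np.dstack([n[...,0]*z,n[...,1]*z,z]);R=cv2.Rodrigues(np.array(d['rvec'],float))[0]
    P=(c-np.array(d['tvec'],float).reshape(3))@R;P[z==0]=np.nan;return P
def proj(d,X):
    K=np.array([[d['fx'],0,d['cx']],[0,d['fy'],d['cy']],[0,0,1]])
    return cv2.projectPoints(np.array(X,float).reshape(-1,1,3),np.array(d['rvec'],float),np.array(d['tvec'],float),K,np.array(d['dist'],float))[0].reshape(-1,2)
E
python3 - <<'E'
from h import *
s=status.state();print(s)
for n in('scene','top','wrist'):snap(n,n+'0')
E
```

```text
pics
{'clock': 0.0, 'joints': array([-77.93434821,  23.59867129,  -0.72767649,  91.50184372,
         0.32163574,  64.99132723,  -4.71062673]), 'dq': array([ 0.04181062, -0.04231635, -0.19003406,  0.01251443,  0.05941809,
        0.13165899, -0.00823966]), 'joint_torque': array([ 2.09965065e-04, -5.87957525e+01,  6.41859155e-01, -2.91067046e+01,
       -5.37396851e-02,  1.84390013e-02,  1.33274157e-04]), 'ee_pos': array([171.89715508, 600.32749429, 187.13958579]), 'eef_rot': array([-9.00073389e+01,  8.94998256e-02,  7.40269750e+01]), 'contact_force': array([0.02808295, 0.66904094, 0.19351889]), 'ft_torque': array([0.02667615, 0.00460961, 0.00258769]), 'grip_width': 87.77959484649371}
```

View pics/scene0.png

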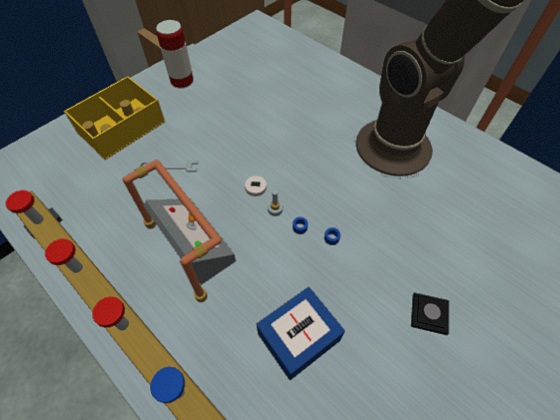

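View pics/top0.png

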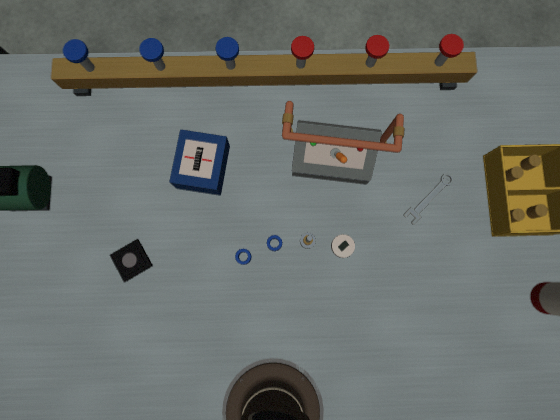

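View pics/wrist0.png

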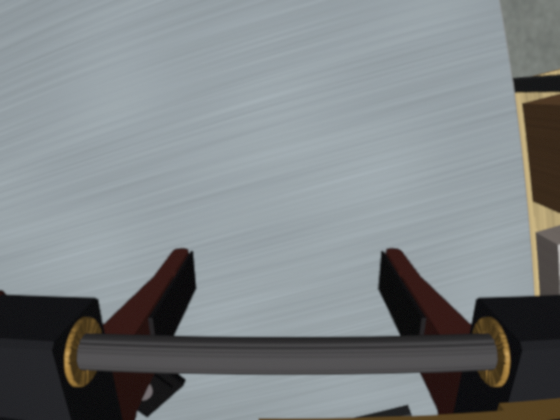

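The pictures show the console (top ~335,155), the dial box (~200,162) and bystanders between them and the base (~272,400). The toggle tip leans to the red side. Now I'll measure.

Run:
```python
from h import *
d=load('top0');P=cloud(d)
for n,(u,v) in dict(table=(300,300),boxc=(198,160),boxFL=(172,184),boxFR=(219,190),boxBR=(226,139),boxBL=(182,133),tip=(342,158),pipeL=(290,138),pipeR=(395,145),pipeM=(340,141),consFL=(294,178),consFR=(369,184),pocket=(308,240),puck=(343,246),spA=(274,236),spB=(243,250),thermo=(130,260),wr=(428,198),green=(20,185),rack=(270,70)).items():
    print(n,P[v,u].round(0))
print(cv2.Rodrigues(np.array(d['rvec']))[0].round(3),d['tvec'])
im=d['img']
for fn,dd,(a,b,c,e) in (('t_box',d,(160,120,80,80)),('t_con',d,(270,90,150,105)),('s_box',load('scene0'),(245,275,110,110)),('s_con',load('scene0'),(110,150,140,155))):
    cv2.imwrite(f'pics/{fn}.png',cv2.resize(dd['img'][b:b+e,a:a+c,::-1],None,fx=5,fy=5,interpolation=cv2.INTER_CUBIC) if c<120 else cv2.resize(dd['img'][b:b+e,a:a+c,::-1],None,fx=3.8,fy=3.8,interpolation=cv2.INTER_CUBIC))
```

```text
table [260. -77.   2.]
boxc [606. 167.  87.]
boxFL [554. 237.  56.]
boxFR [541. 123.  36.]
boxBR [663. 100.  73.]
boxBL [680. 210.  75.]
tip [ 593. -181.  122.]
pipeL [619. -55. 198.]
pipeR [ 599. -287.  197.]
pipeM [ 610. -166.  197.]
consFL [576. -71.   1.]
consFR [ 556. -270.   -0.]
pocket [403. -96.  84.]
puck [ 392. -189.   20.]
spA [421. -15.  27.]
spB [387.  64.  27.]
thermo [370. 347.  21.]
wr [ 513. -421.    8.]
green [545. 574. 121.]
rack [844. -14.  79.]
[[-0.026 -1.     0.015]
 [-0.985  0.023 -0.17 ]
 [ 0.169 -0.019 -0.985]] [ -25.85732345  494.46191254 1006.83928969]
```

Run:
```python
from h import *
from scipy.optimize import least_squares
# box: top-face cloud points from both cameras
for fn in('top0','scene0'):
    d=load(fn);P=cloud(d)
    m=(np.abs(P[...,2]-75)<5); im=d['img'].astype(int)
    m&= (np.abs(P[...,0]-700)<400)
    n,l,st,c=cv2.connectedComponentsWithStats(m.astype(np.uint8))
    for i in range(1,n):
        if st[i,4]>150:
            Q=P[l==i]; r=cv2.minAreaRect(Q[:,:2].astype(np.float32)); print(fn,st[i],r,np.median(Q[:,2]))
```

```text
top0 [  51   52  427   30 5419] ((857.9934692382812, -3.35272216796875), (1098.7430419921875, 64.09927368164062), 89.94477844238281) 78.37433664109135
top0 [ 169  130   58   60 2532] ((612.5147705078125, 169.87783813476562), (120.34422302246094, 140.27967834472656), 79.8572006225586) 74.88370952947164
top0 [294 150  47  14 257] ((609.3901977539062, -126.46127319335938), (118.29727935791016, 20.62407875061035), 79.42474365234375) 74.87204058227842
top0 [345 156  31  12 169] ((596.8662109375, -233.06942749023438), (73.21282196044922, 19.43253517150879), 81.52298736572266) 74.74952000363996
scene0 [  0  13  89  44 288] ((471.70745849609375, -1175.709716796875), (16.954029083251953, 340.93084716796875), 89.70558166503906) 74.93367293719899
scene0 [ 69  81  85  39 315] ((519.5444946289062, -670.4055786132812), (206.89395141601562, 138.44647216796875), 0.49452561140060425) 75.88384290941624
scene0 [ 91 103  69  41 220] ((523.8807373046875, -579.2477416992188), (23.577503204345703, 221.28829956054688), 85.08519744873047) 75.32936377360792
scene0 [ 256  286   89   88 3945] ((614.6890869140625, 171.55923461914062), (120.79017639160156, 140.64422607421875), 79.94095611572266) 75.92682044218398
scene0 [165 379  60  41 426] ((859.8446655273438, 137.80984497070312), (60.24222946166992, 97.26789855957031), 1.5537927150726318) 79.1424238583487
```

Run:
```python
from h import *
from scipy.optimize import least_squares
pts=[]
for fn in('top0','scene0'):
    d=load(fn);P=cloud(d)
    m=(P[...,0]>500)&(P[...,0]<760)&(P[...,1]<-20)&(P[...,1]>-320)&(P[...,2]>8)&(P[...,2]<240)
    Q=P[m];print(fn,len(Q));
    pipe=Q[Q[:,2]>180];r=cv2.minAreaRect(pipe[:,:2].astype(np.float32));print('pipe',r,np.percentile(pipe[:,2],[50,90,99]))
    # face plane ransac
    F=Q[Q[:,2]<150];best=None;rng=np.random.default_rng(0)
    for _ in range(500):
        a=F[rng.choice(len(F),3,False)];n=np.cross(a[1]-a[0],a[2]-a[0]);
        if np.linalg.norm(n)<1:continue
        n/=np.linalg.norm(n);n*=np.sign(n[2])
        if not .7<n[2]<.83:continue
        I=np.abs((F-a[0])@n)<2
        if best is None or I.sum()>best.sum():best=I
    G=F[best];c=G.mean(0);n=np.linalg.svd(G-c)[2][2];n*=np.sign(n[2]);print('n',n.round(3),'yaw',np.degrees(np.arctan2(-n[1],-n[0])),len(G))
    yaw=np.arctan2(-n[1],-n[0]);y=np.array([-np.sin(yaw),np.cos(yaw),0]);s=np.cross(y,n)
    s*=np.sign(s[2])
    ab=np.c_[G@s,G@y].astype(np.float32);print('ext s',np.percentile(ab[:,0],[0,.5,2,98,99.5,100]),'y',np.percentile(ab[:,1],[0,.5,2,98,99.5,100]),'c.n',c@n)
    for off in (0,):
        sc=(ab[:,0].min()+ab[:,0].max())/2;yc=(ab[:,1].min()+ab[:,1].max())/2
        print('centre',(s*sc+y*yc+n*(c@n)).round(1), np.ptp(ab,axis=0))
```

```text
top0 5553
pipe ((645.064208984375, -174.31448364257812), (273.841796875, 90.19775390625), 81.459228515625) [197.06570714 200.08482409 202.66400181]
n [-0.636  0.094  0.766] yaw -8.414130722875427 2185
ext s [474.77960205 477.6739624  479.75230957 607.09891357 609.19629639
 631.54327393] y [-202.39295959 -179.05618713 -175.84019714   19.9805986    22.9652803
   24.17218399] c.n -343.65268050511344
centre [ 624.7 -182.5   92.2] [156.76367 226.56514]
scene0 5253
pipe ((648.2941284179688, -170.39279174804688), (271.1069030761719, 90.4510726928711), 82.01496887207031) [198.46568444 201.13032938 203.54781204]
n [-0.634  0.101  0.767] yaw -9.046376166544535 1633
ext s [478.75177002 481.40140137 483.82047974 611.82432129 632.78294922
 641.64355469] y [-188.27284241 -182.65346069 -165.83495911   32.04723297   56.18648636
   67.11630249] c.n -343.75040555097587
centre [ 632.6 -162.1   96.2] [162.89178 255.38914]
```

View pics/t_con.png

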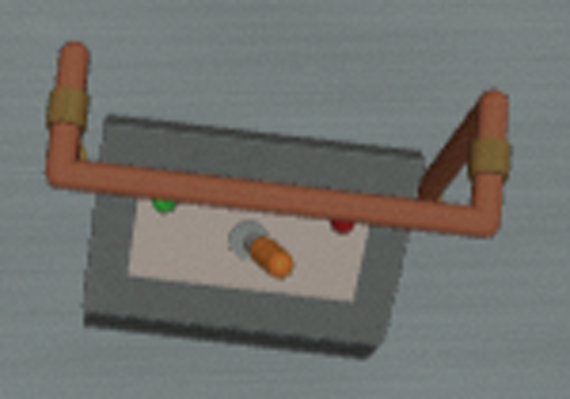

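View pics/t_box.png

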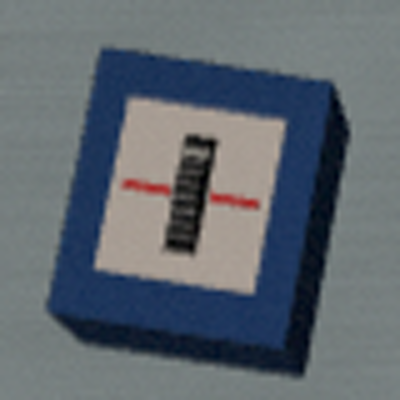

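View pics/s_box.png

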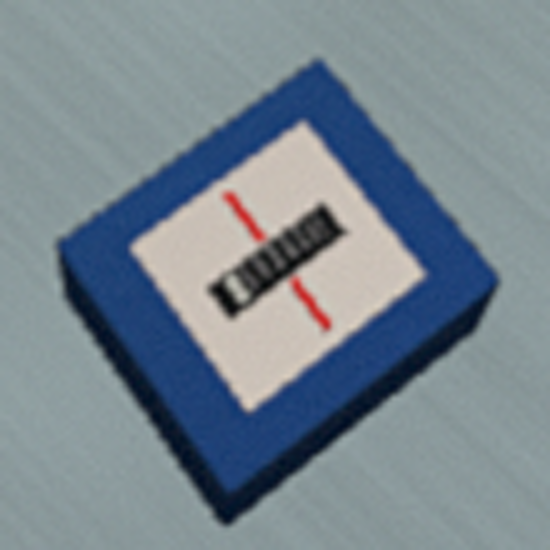

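View pics/s_con.png

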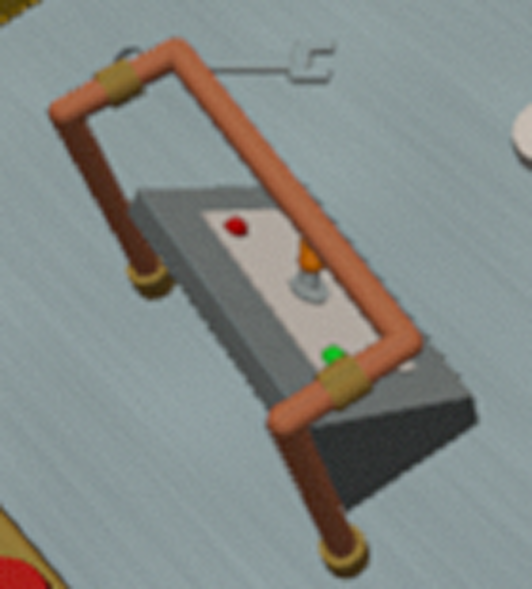

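Run:
```python
from h import *
from scipy.spatial.transform import Rotation as Ro
yaw=np.radians(-10.1);ux=np.array([np.cos(yaw),np.sin(yaw),0]);uy=np.array([-ux[1],ux[0],0]);c=np.array([613.5,170.7,0])
for fn in('top0','scene0'):
    d=load(fn)
    for th in (0,.5,.6,.7,.8,.9):
        p=c+ux*32*np.sin(th)+np.array([0,0,55+32*np.cos(th)]);print(fn,th,proj(d,p).round(1))
    print('ptr',proj(d,[c+uy*30+[0,0,77],c-uy*30+[0,0,77],c+uy*60+ux*70+[0,0,75]]).round(1).tolist())
d=load('wrist0');R=cv2.Rodrigues(np.array(d['rvec']))[0];cam=-R.T@np.array(d['tvec'])
s=status.state();T=Ro.from_euler('xyz',s['eef_rot'],degrees=True).as_matrix()
print('cam in tool',T.T@(cam-s['ee_pos']),'axis',T.T@R[2])
print(T.round(3))
```

```text
top0 0 [[196.5 157. ]]
top0 0.5 [[198.  151.5]]
top0 0.6 [[198.3 150.7]]
top0 0.7 [[198.6 150. ]]
top0 0.8 [[199.  149.3]]
top0 0.9 [[199.3 148.8]]
ptr [[185.3, 156.4], [209.2, 160.0], [179.0, 128.3]]
scene0 0 [[299.8 324.3]]
scene0 0.5 [[293.7 329.3]]
scene0 0.6 [[292.6 330.4]]
scene0 0.7 [[291.5 331.4]]
scene0 0.8 [[290.6 332.4]]
scene0 0.9 [[289.7 333.4]]
ptr [[308.8, 337.9], [290.7, 314.0], [289.8, 373.1]]
cam in tool [  -0.55643647 -196.15843067   76.90745404] axis [-6.21250469e-04  9.59541606e-01 -2.81566191e-01]
[[ 0.275 -0.    -0.961]
 [ 0.961 -0.001  0.275]
 [-0.001 -1.    -0.   ]]
```

Request:
{"fn": "send_rows", "kwargs": {
  "deltas": [
    [[0.03, -0.029, 0.0], [0, 0, 0.02]],
    [[0.06, -0.058, 0.0], [0, 0, 0.04]],
    [[0.09, -0.087, 0.0], [0, 0, 0.06]],
    [[0.12, -0.115, 0.0], [0, 0, 0.08]],
    [[0.15, -0.144, 0.0], [0, 0, 0.103]]
  ],
  "fingers": 1,
  "newtons": 20
}}

```text
clock: 0.65
ee_pos: [322.9, 455.6, 187.8]
eef_rot: [-90.0, 0.0, 80.0]
contact_force: [0.6, 0.9, -0.5]
grip_width: 51.6
```

Request:
{"fn": "send_rows", "kwargs": {
  "deltas": [
    [[0.03, -0.029, 0.0], [0, 0, 0]],
    [[0.06, -0.058, 0.0], [0, 0, 0]],
    [[0.09, -0.087, 0.0], [0, 0, 0]],
    [[0.12, -0.115, 0.0], [0, 0, 0]],
    [[0.15, -0.144, 0.0], [0, 0, 0]]
  ]
}}

```text
clock: 1.15
ee_pos: [472.9, 311.6, 187.9]
eef_rot: [-90.0, -0.0, 79.9]
contact_force: [1.0, 0.7, 0.1]
grip_width: 11.0
```

Request:
{"fn": "send_rows", "kwargs": {
  "deltas": [
    [[0.03, -0.029, 0.0], [0, 0, 0]],
    [[0.06, -0.058, 0.0], [0, 0, 0]],
    [[0.09, -0.087, -0.02], [0, 0, 0]],
    [[0.15, -0.144, -0.04], [0, 0, 0]],
    [[0.15, -0.144, -0.05], [0, 0, 0]]
  ]
}}

```text
clock: 1.65
ee_pos: [624.3, 165.8, 137.9]
eef_rot: [-90.1, 0.0, 79.8]
contact_force: [-0.1, 0.5, 0.0]
grip_width: 0.4
```

Run:
```python
from h import *
s=status.state();print({k:s[k] for k in('clock','ee_pos','eef_rot','contact_force','grip_width','joints')})
snap('wrist','w1')
```

```text
{'clock': 1.65, 'ee_pos': array([624.33163427, 165.84662557, 137.89940403]), 'eef_rot': array([-9.01025469e+01,  2.09675193e-02,  7.98125857e+01]), 'contact_force': array([-0.13263319,  0.46435898,  0.0296872 ]), 'grip_width': 0.39521853102036103, 'joints': array([-27.24351277,  28.11867573,  11.46074052,  92.27342522,
        -6.12280191,  60.14472406,  65.75615242])}
```

View pics/w1.png

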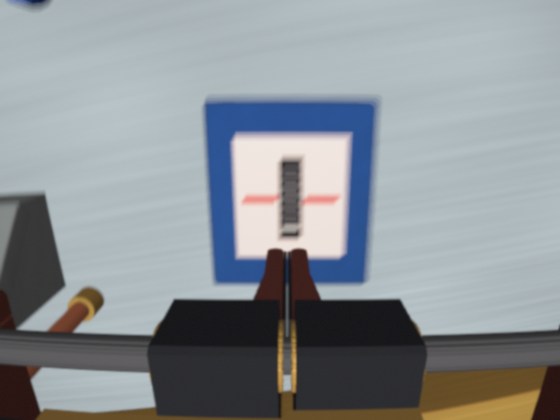

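The wrist view shows the pointers at row ~199 (242–340), the wheel at column ~291, and the mark at (291,230). The finger tips are at (288,255).

```bash
cat >> h.py <<'E'
def ray(d,u,v,z):
    K=np.array([[d['fx'],0,d['cx']],[0,d['fy'],d['cy']],[0,0,1]])
    n=cv2.undistortPoints(np.array([[[u,v]]],float),K,np.array(d['dist'],float)).reshape(2)
    R=cv2.Rodrigues(np.array(d['rvec'],float))[0];o=-R.T@np.array(d['tvec'],float).reshape(3);r=R.T@np.array([n[0],n[1],1]);return o+r*(z-o[2])/r[2]
E
python3 - <<'E'
from h import *
d=load('w1');s=status.state()
im=d['img'].astype(int);red=(im[...,0]>im[...,1]+60)&(im[...,0]>200)
red[:170]=0;red[230:]=0
v,u=np.nonzero(red);print(len(u),u.min(),u.max())
for a,b in((235,280),(300,350)):
    k=(u>a)&(u<b);print(u[k].mean(),v[k].mean(),ray(d,u[k].mean(),v[k].mean(),77).round(1))
k=(u>235)&(u<350); 
yaw=np.radians(-10.1);ux=np.array([np.cos(yaw),np.sin(yaw),0]);c=np.array([613.5,170.7,0])
for th in(0,.4,.5,.6,.7,.8,.9):print(th,proj(d,c+ux*32*np.sin(th)+[0,0,55+32*np.cos(th)]).round(1))
cr=im[130:260,230:360].astype(np.uint8)[:,:,::-1];cv2.imwrite('pics/w1c.png',cv2.resize(cr,None,fx=4.5,fy=4.5,interpolation=cv2.INTER_CUBIC))
print(im[150:245:3,288:295].mean((1,2)).round(0).tolist())
E
```

```text
438 243 337
259.96363636363634 198.95454545454547 [611.5 148.2  77. ]
320.29357798165137 199.10091743119267 [619.1 190.2  77. ]
0 [[291.9 199.9]]
0.4 [[291.8 216.2]]
0.5 [[291.8 219.5]]
0.6 [[291.8 222.5]]
0.7 [[291.7 225. ]]
0.8 [[291.7 227.1]]
0.9 [[291.6 228.7]]
[232.0, 224.0, 196.0, 150.0, 78.0, 71.0, 75.0, 81.0, 91.0, 83.0, 83.0, 94.0, 94.0, 97.0, 94.0, 95.0, 91.0, 93.0, 85.0, 88.0, 87.0, 80.0, 80.0, 88.0, 96.0, 156.0, 161.0, 135.0, 64.0, 144.0, 202.0, 227.0]
```

View pics/w1c.png

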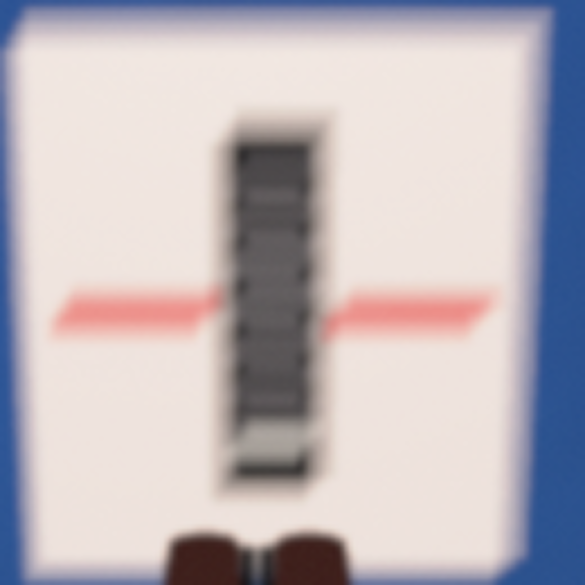

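Request:
{"fn": "send_rows", "kwargs": {
  "deltas": [
    [[0.002, 0, -0.02], [0, 0, 0]],
    [[0.002, 0, -0.035], [0, 0, 0]],
    [[0.002, 0, -0.045], [0, 0, 0]],
    [[0.002, 0, -0.048], [0, 0, 0]],
    [[0.002, 0, -0.048], [0, 0, 0]]
  ]
}}

```text
clock: 2.2
ee_pos: [623.6, 169.5, 89.8]
eef_rot: [-90.0, 0.0, 80.0]
contact_force: [-0.0, -0.2, -0.8]
grip_width: 0.5
```

Request:
{"fn": "send_rows", "kwargs": {
  "deltas": [
    [[0, 0, -0.001], [0, 0, 0]],
    [[0, 0, -0.002], [0, 0, 0]],
    [[0, 0, -0.002], [0, 0, 0]]
  ]
}}

```text
clock: 2.5
ee_pos: [624.2, 169.1, 88.5]
eef_rot: [-90.0, -0.0, 79.9]
contact_force: [0.4, 0.1, 0.2]
grip_width: 0.4
```

Request:
{"fn": "send_rows", "kwargs": {
  "deltas": [
    [[0, 0, -0.001], [0, 0, 0]],
    [[0, 0, -0.001], [0, 0, 0]]
  ]
}}

```text
clock: 2.7
ee_pos: [624.0, 168.9, 87.0]
eef_rot: [-90.0, -0.0, 79.9]
contact_force: [0.3, 0.0, -1.0]
grip_width: 0.7
```

Request:
{"fn": "send_rows", "kwargs": {
  "deltas": [
    [[0, 0, -0.001], [0, 0, 0]],
    [[0, 0, -0.001], [0, 0, 0]]
  ]
}}

```text
clock: 2.9
ee_pos: [623.9, 168.8, 85.8]
eef_rot: [-90.0, 0.0, 79.9]
contact_force: [-0.5, 0.2, 0.9]
grip_width: 0.6
```

Request:
{"fn": "send_rows", "kwargs": {
  "deltas": [
    [[0, 0, -0.001], [0, 0, 0]],
    [[0, 0, -0.001], [0, 0, 0]]
  ]
}}

```text
clock: 3.1
ee_pos: [624.0, 168.8, 84.8]
eef_rot: [-90.0, 0.0, 79.9]
contact_force: [0.4, 0.3, 0.7]
grip_width: 0.7
```

Request:
{"fn": "send_rows", "kwargs": {
  "deltas": [
    [[0, 0, -0.001], [0, 0, 0]],
    [[0, 0, -0.001], [0, 0, 0]]
  ]
}}

```text
clock: 3.3
ee_pos: [623.9, 168.8, 83.8]
eef_rot: [-90.0, 0.0, 79.9]
contact_force: [1.2, 0.0, -0.3]
grip_width: 0.6
```

Run:
```python
from h import *
d=snap('wrist','w2');cv2.imwrite('pics/w2c.png',cv2.resize(d['img'][130:290,210:370,::-1],None,fx=3.7,fy=3.7,interpolation=cv2.INTER_CUBIC))
d=snap('scene','s2');cv2.imwrite('pics/s2c.png',cv2.resize(d['img'][230:380,230:380,::-1],None,fx=3.9,fy=3.9,interpolation=cv2.INTER_CUBIC))
```

```text
(no output)
```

View pics/w2c.png

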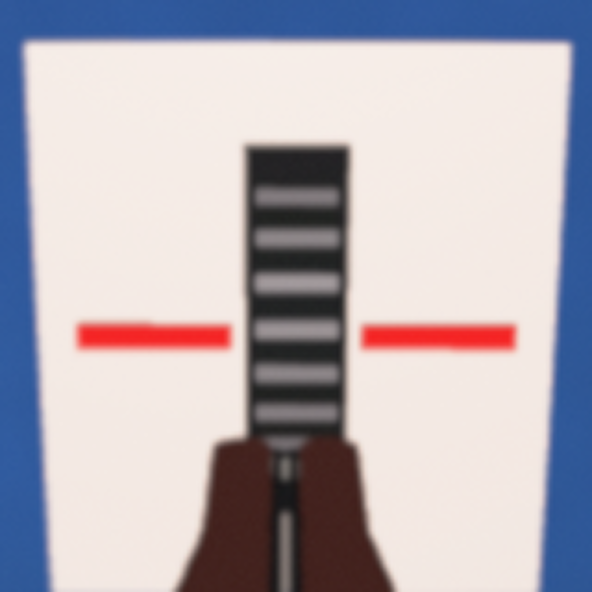

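View pics/s2c.png

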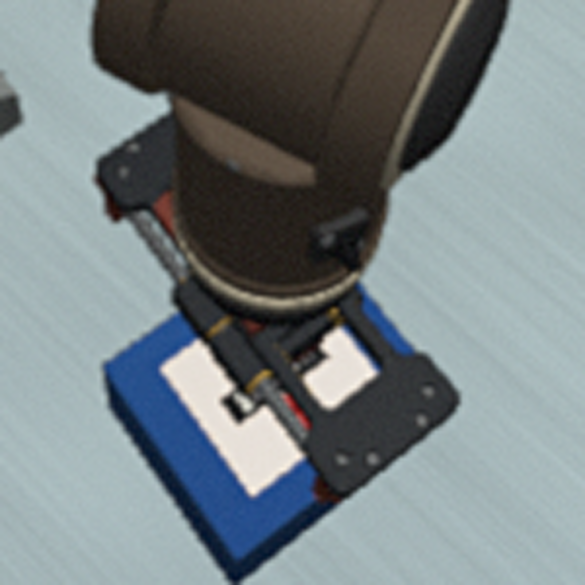

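Run:
```python
from h import *
d=load('w2');s=status.state();p=s['ee_pos'];print(p,proj(d,p),proj(load('w1'),[624.33,165.85,137.9]))
yaw=np.radians(-10.1);ux=np.array([np.cos(yaw),np.sin(yaw),0]);c=np.array([614.5,170,0])
print(proj(d,p-10*ux),proj(d,p+10*ux),'ptr',proj(d,c+[0,0,77]), 'top',proj(d,c+[0,0,87]))
P=cloud(d)
for u,v in((276,252),(281,255),(297,255),(288,252),(288,240),(288,232),(288,220),(240,221),(330,221)):print(u,v,P[v,u].round(1),ux@(P[v,u]-c))
```

```text
[623.9821222  168.84530122  83.9103451 ] [[287.84662119 243.34218481]] [[287.87540774 243.15464037]]
[[287.88160529 226.42777102]] [[287.81218804 259.77259337]] ptr [[286.92869476 223.27300921]] top [[286.92684927 229.06630787]]
276 252 [612.1 165.4 122.9] -1.5669248835280234
281 255 [612.1 167.8 127.3] -1.9758351402087442
297 255 [613.3 174.7 127.4] -2.0185497139764714
288 252 [614.3 170.5 119.8] -0.2871835050068401
288 240 [621.2 169.4  86. ] 6.728582014133409
288 232 [616.5 170.2  86.2] 1.9647603657050108
288 220 [609.1 171.5  88.2] -5.566291523023314
240 221 [608.7 143.8  76.5] -1.1671392196116082
330 221 [617.7 194.4  76.3] -1.1581337563278193
```

Run:
```python
from h import *
for f,T in(('w2',[623.98,168.85,83.91]),('w1',[624.33,165.85,137.9])):
    d=load(f);P=cloud(d)
    yaw=np.radians(-10.1);ux=np.array([np.cos(yaw),np.sin(yaw),0]);uy=np.array([-ux[1],ux[0],0])
    for u in(274,277,298):
      for v in range(242,300,4):
        q=P[v,u]-T;print(f,u,v,(q@ux).round(1),(q@uy).round(1),q[2].round(1),d['range_z'][v,u].round(1))
```

```text
w2 274 242 2.5 -8.1 -8.5 218.8
w2 274 246 5.5 -8.1 -9.6 220.6
w2 274 250 -11.7 -6.4 38.0 170.1
w2 274 254 -10.8 -6.3 40.6 167.9
w2 274 258 -11.6 -6.1 46.8 161.7
w2 274 262 -11.4 -6.0 50.7 158.0
w2 274 266 -11.0 -5.9 53.8 155.2
w2 274 270 -11.4 -5.7 58.5 150.6
w2 274 274 -11.4 -5.6 62.1 147.1
w2 274 278 -11.2 -5.5 65.1 144.3
w2 274 282 -11.1 -5.4 68.3 141.2
w2 274 286 -11.3 -5.3 71.9 137.7
w2 274 290 -11.3 -5.2 74.8 135.0
w2 274 294 -11.4 -5.1 77.9 131.9
w2 274 298 -10.9 -5.0 79.9 130.2
w2 277 242 2.6 -6.3 -8.6 218.9
w2 277 246 5.0 -6.3 -8.4 219.4
w2 277 250 -10.9 -5.1 36.2 172.0
w2 277 254 -11.1 -5.0 41.3 167.2
w2 277 258 -11.5 -4.8 46.7 161.9
w2 277 262 -11.4 -4.7 50.7 158.0
w2 277 266 -11.3 -4.6 54.4 154.5
w2 277 270 -11.3 -4.5 58.1 151.0
w2 277 274 -11.3 -4.4 61.9 147.3
w2 277 278 -10.9 -4.4 64.6 144.8
w2 277 282 -10.8 -4.3 67.6 142.0
w2 277 286 -11.2 -4.2 71.6 138.0
w2 277 290 -11.8 -4.1 75.8 133.8
w2 277 294 -11.6 -4.0 78.3 131.5
w2 277 298 -10.7 -4.0 79.6 130.5
w2 298 242 -1.1 5.7 0.6 209.0
w2 298 246 2.0 5.7 -0.9 211.3
w2 298 250 -11.4 4.5 37.2 170.9
w2 298 254 -11.1 4.4 41.2 
[... 1124 characters left out ...]
7 274 -11.3 -4.4 61.7 147.6
w1 277 278 -11.4 -4.3 65.5 143.9
w1 277 282 -11.8 -4.2 69.6 139.9
w1 277 286 -10.4 -4.2 70.1 139.8
w1 277 290 -10.9 -4.1 74.1 135.8
w1 277 294 -11.0 -4.0 77.1 132.9
w1 277 298 -11.0 -4.0 79.9 130.2
w1 298 242 24.1 7.6 -63.5 277.7
w1 298 246 27.5 7.7 -64.0 279.2
w1 298 250 -11.4 4.5 37.5 170.7
w1 298 254 -11.4 4.4 42.1 166.4
w1 298 258 -11.2 4.3 45.8 162.8
w1 298 262 -11.3 4.2 50.3 158.6
w1 298 266 -11.0 4.1 53.8 155.2
w1 298 270 -11.1 4.0 57.8 151.4
w1 298 274 -11.3 3.9 61.7 147.6
w1 298 278 -11.4 3.8 65.4 144.0
w1 298 282 -11.1 3.7 68.1 141.5
w1 298 286 -11.0 3.6 71.2 138.6
w1 298 290 nan nan nan 0.0
w1 298 294 -11.5 3.4 78.1 131.8
w1 298 298 -10.9 3.4 79.8 130.3
```

Run:
```python
from h import *
from scipy.spatial.transform import Rotation as Ro
d=load('wrist0');P=cloud(d);T=Ro.from_euler('xyz',[-90.007,.09,74.03],degrees=True).as_matrix();p=np.array([171.9,600.33,187.14])
for u in(178,183,188,192):
  for v in(246,249,252,256,262,270,280,290):print(u,v,((P[v,u]-p)@T).round(1))
cv2.imwrite('pics/w0c.png',cv2.resize(d['img'][230:390,90:250,::-1],None,fx=3.7,fy=3.7))
```

```text
178 246 [-120.5  186.   -76.8]
178 249 [-51.3 -35.   10.6]
178 252 [-49.8 -39.9  11.1]
178 256 [-48.5 -44.6  11.2]
178 262 [-46.8 -51.   11.2]
178 270 [-45.8 -55.1   9.4]
178 280 [-44.5 -60.2   7.4]
178 290 [-44.2 -62.6   4.2]
183 246 [-115.6  188.6  -77.8]
183 249 [-48.7 -35.6  10.8]
183 252 [-47.6 -39.8  11.1]
183 256 [-46.6 -43.6  10.7]
183 262 [-45.7 -47.4   9.6]
183 270 [-44.8 -51.4   7.7]
183 280 [-44.6 -53.2   3.9]
183 290 [-44.5 -54.8  -0. ]
188 246 [-109.8  187.7  -77.4]
188 249 [-110.   187.4  -80.9]
188 252 [-45.8 -37.8  10.3]
188 256 [-44.9 -41.6   9.9]
188 262 [-44.3 -44.3   8.2]
188 270 [-44.5 -44.8   4.5]
188 280 [-44.  -47.9   1.2]
188 290 [-44.7 -46.9  -4.3]
192 246 [-105.2  187.6  -77.3]
192 249 [-105.5  187.7  -80.9]
192 252 [-44.4 -36.2   9.6]
192 256 [-44.4 -36.8   7.9]
192 262 [-44.4 -37.6   5.2]
192 270 [-44.4 -38.7   1.6]
192 280 [-44.7 -39.2  -3.3]
192 290 [-44.7 -40.6  -7.7]
```

View pics/w0c.png

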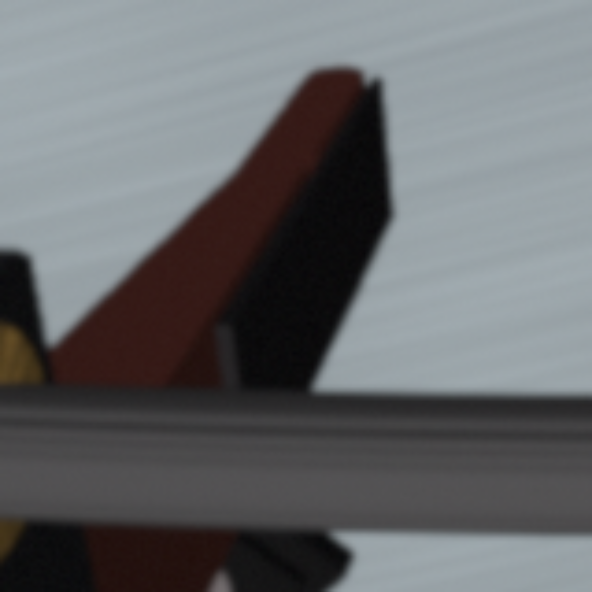

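Run:
```python
from h import *
print(ctrl.grip_depth,[a for a in dir(ctrl) if a[0]!='_'])
```

```text
-18.700000000000003 ['PlanningError', 'grip_depth', 'sign_off']
```

Request:
{"fn": "send_rows", "kwargs": {
  "deltas": [
    [[0, 0, -0.002], [0, 0, 0]],
    [[0, 0, -0.004], [0, 0, 0]],
    [[0, 0, -0.006], [0, 0, 0]],
    [[0, 0, -0.008], [0, 0, 0]],
    [[0, 0, -0.008], [0, 0, 0]]
  ]
}}

```text
clock: 3.9
ee_pos: [623.7, 168.8, 75.5]
eef_rot: [-90.0, 0.0, 79.9]
contact_force: [0.7, -0.5, 0.1]
grip_width: 0.5
```

Run:
```python
from h import *
s=status.state();print(s['ee_pos'],s['contact_force'])
d=snap('wrist','w3');cv2.imwrite('pics/w3c.png',cv2.resize(d['img'][130:290,210:370,::-1],None,fx=3.7,fy=3.7,interpolation=cv2.INTER_CUBIC))
P=cloud(d)
print([P[v,288].round(0).tolist() for v in range(225,250,4)])
d=snap('top','t3');cv2.imwrite('pics/t3c.png',cv2.resize(d['img'][90:240,130:280,::-1],None,fx=3.9,fy=3.9,interpolation=cv2.INTER_CUBIC))
```

```text
[623.73963492 168.78214978  75.52148873] [ 0.70922178 -0.4775346   0.07727875]
[[609.0, 171.0, 87.0], [612.0, 171.0, 86.0], [614.0, 171.0, 86.0], [616.0, 170.0, 87.0], [618.0, 170.0, 86.0], [621.0, 169.0, 86.0], [624.0, 169.0, 84.0]]
```

View pics/w3c.png

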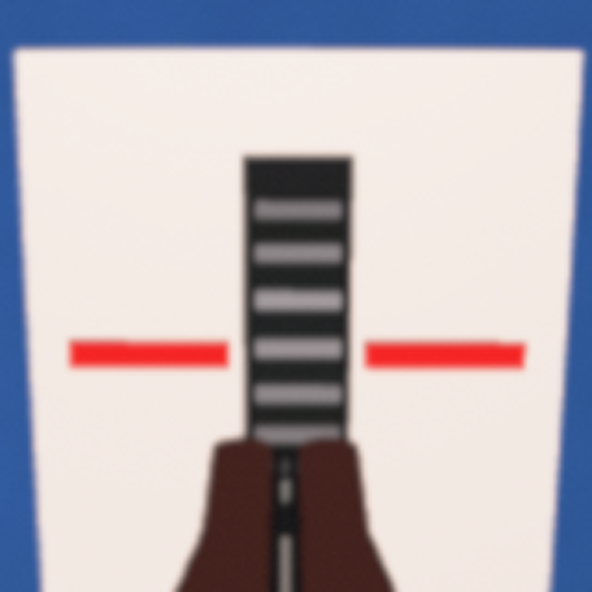

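View pics/t3c.png

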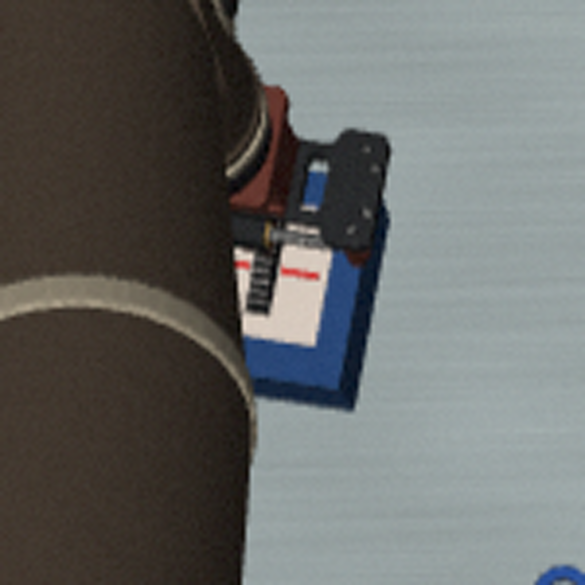

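Request:
{"fn": "send_rows", "kwargs": {
  "deltas": [
    [[0, 0, -0.004], [0, 0, 0]],
    [[0, 0, -0.008], [0, 0, 0]],
    [[0, 0, -0.012], [0, 0, 0]],
    [[0, 0, -0.016], [0, 0, 0]],
    [[0, 0, -0.018], [0, 0, 0]]
  ]
}}

```text
clock: 4.5
ee_pos: [623.7, 168.8, 57.3]
eef_rot: [-90.0, 0.0, 79.9]
contact_force: [0.3, 0.2, -0.2]
grip_width: 0.5
```

Request:
{"fn": "send_rows", "kwargs": {
  "deltas": [
    [[0, 0, -0.001], [0, 0, 0]],
    [[0, 0, -0.002], [0, 0, 0]],
    [[0, 0, -0.002], [0, 0, 0]]
  ]
}}

```text
clock: 4.8
ee_pos: [624.0, 168.9, 55.9]
eef_rot: [-90.0, -0.0, 79.9]
contact_force: [0.1, -0.3, 0.2]
grip_width: 0.6
```

Request:
{"fn": "send_rows", "kwargs": {
  "deltas": [
    [[0, 0, -0.001], [0, 0, 0]],
    [[0, 0, -0.002], [0, 0, 0]],
    [[0, 0, -0.002], [0, 0, 0]]
  ]
}}

```text
clock: 5.1
ee_pos: [623.9, 168.8, 53.8]
eef_rot: [-90.0, 0.0, 79.9]
contact_force: [-0.2, -0.2, -0.3]
grip_width: 0.3
```

Run:
```python
from h import *
s=status.state();print(s['ee_pos'],s['contact_force'])
d=snap('wrist','w4');cv2.imwrite('pics/w4c.png',cv2.resize(d['img'][130:290,210:370,::-1],None,fx=3.7,fy=3.7,interpolation=cv2.INTER_CUBIC))
P=cloud(d)
for u in(274,288,298):print([(v,P[v,u].round(0).tolist()) for v in range(235,262,3)])
```

```text
[623.94551604 168.84946385  53.84147264] [-0.21777539 -0.17079863 -0.32975097]
[(235, [610.0, 164.0, 75.0]), (238, [612.0, 164.0, 76.0]), (241, [613.0, 164.0, 76.0]), (244, [615.0, 163.0, 76.0]), (247, [617.0, 163.0, 75.0]), (250, [612.0, 164.0, 91.0]), (253, [612.0, 165.0, 95.0]), (256, [612.0, 165.0, 98.0]), (259, [612.0, 165.0, 101.0])]
[(235, [608.0, 172.0, 86.0]), (238, [609.0, 172.0, 87.0]), (241, [610.0, 171.0, 87.0]), (244, [612.0, 171.0, 87.0]), (247, [613.0, 171.0, 86.0]), (250, [614.0, 171.0, 87.0]), (253, [614.0, 171.0, 91.0]), (256, [615.0, 170.0, 94.0]), (259, [614.0, 171.0, 98.0])]
[(235, [608.0, 176.0, 86.0]), (238, [609.0, 176.0, 88.0]), (241, [611.0, 176.0, 87.0]), (244, [613.0, 176.0, 86.0]), (247, [614.0, 175.0, 87.0]), (250, [614.0, 175.0, 90.0]), (253, [614.0, 175.0, 95.0]), (256, [614.0, 175.0, 97.0]), (259, [613.0, 175.0, 102.0])]
```

View pics/w4c.png

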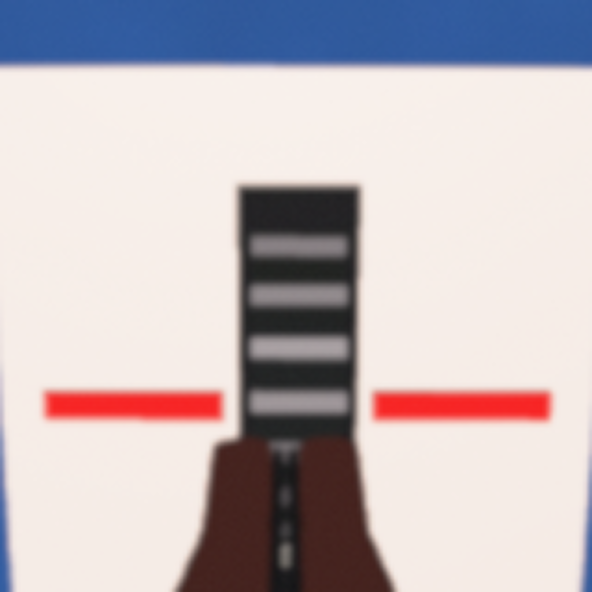

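Request:
{"fn": "send_rows", "kwargs": {
  "deltas": [
    [[0, 0, -0.001], [0, 0, 0]],
    [[0, 0, -0.002], [0, 0, 0]],
    [[0, 0, -0.002], [0, 0, 0]]
  ]
}}

```text
clock: 5.45
ee_pos: [624.5, 168.9, 52.4]
eef_rot: [-90.0, -0.0, 79.9]
contact_force: [0.4, -0.1, 3.4]
grip_width: 0.4
```

Request:
{"fn": "send_rows", "kwargs": {
  "deltas": [
    [[0, 0, -0.001], [0, 0, 0]],
    [[0, 0, -0.001], [0, 0, 0]]
  ]
}}

```text
clock: 5.65
ee_pos: [625.3, 168.8, 52.2]
eef_rot: [-90.1, -0.1, 79.9]
contact_force: [0.9, -0.8, 7.5]
grip_width: 0.4
```

Request:
{"fn": "send_rows", "kwargs": {
  "deltas": [
    [[-0.0035, 0.0006, 0], [0, 0, 0]],
    [[-0.007, 0.0012, 0], [0, 0, 0]],
    [[-0.0105, 0.0019, 0], [0, 0, 0]],
    [[-0.014, 0.0025, 0], [0, 0, 0]],
    [[-0.0175, 0.003, 0], [0, 0, 0]]
  ]
}}

```text
clock: 6.15
ee_pos: [608.1, 171.9, 52.5]
eef_rot: [-90.2, -0.1, 79.9]
contact_force: [0.5, -0.6, 8.2]
grip_width: 0.5
```

Request:
{"fn": "send_rows", "kwargs": {
  "deltas": [
    [[0, 0, 0.003], [0, 0, 0]],
    [[0, 0, 0.015], [0, 0, 0]],
    [[0.03, -0.005, 0.02], [0, 0, 0]],
    [[0.03, -0.005, 0.02], [0, 0, 0]]
  ]
}}

```text
clock: 6.55
ee_pos: [640.0, 165.8, 72.6]
eef_rot: [-90.2, -0.0, 79.8]
contact_force: [0.4, -0.6, 0.9]
grip_width: 0.8
```

Run:
```python
from h import *
s=status.state();print(s['ee_pos'],s['contact_force'])
d=snap('wrist','w5');cv2.imwrite('pics/w5c.png',cv2.resize(d['img'][130:290,210:370,::-1],None,fx=3.7,fy=3.7,interpolation=cv2.INTER_CUBIC))
```

```text
[639.9875047  165.80870657  72.58853792] [ 0.40488125 -0.63876356  0.85096318]
```

View pics/w5c.png

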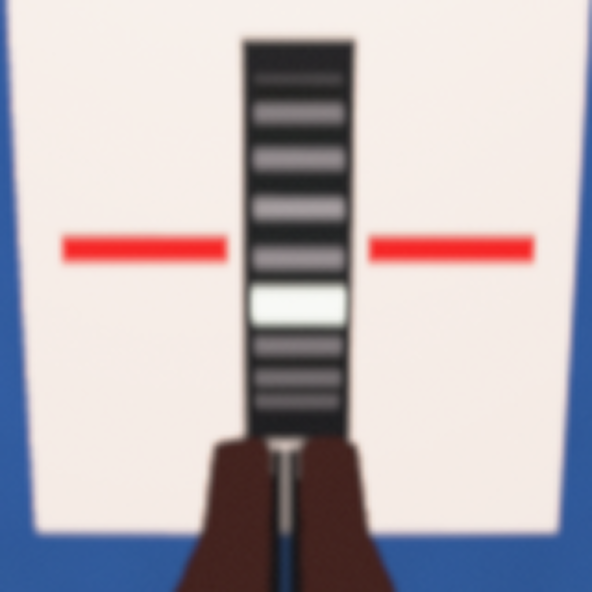

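```bash
cat >> h.py <<'E'
def theta(fn,vmark,uptr=None):
    d=load(fn);im=d['img'].astype(int);red=(im[...,0]>im[...,1]+80)&(im[...,0]>180);red[:140]=0;red[280:]=0;red[:,:215]=0;red[:,365:]=0
    v,u=np.nonzero(red);c=np.mean([ray(d,u[k].mean(),v[k].mean(),77) for k in(u<285,u>292)],0)
    W=im[int(vmark-8):int(vmark+9),283:297].mean((1,2));k=W>175;vv=np.arange(int(vmark-8),int(vmark+9))[k].mean()
    yaw=np.radians(-10.1);ux=np.array([np.cos(yaw),np.sin(yaw),0])
    ths=np.linspace(-1,1,401);pv=[proj(d,[c[0]+ux[0]*32*np.sin(t),c[1]+ux[1]*32*np.sin(t),55+32*np.cos(t)])[0,1] for t in ths]
    print('c',c.round(1),'ptr v',v.mean(),'mark v',vv,'theta',ths[np.argmin(np.abs(np.array(pv)-vv))])
E
python3 - <<'E'
from h import *
theta('w5',212.4)
E
```

```text
c [612.8 171.9  77. ] ptr v 197.0 mark v 212.5 theta 0.17999999999999994
```

Request:
{"fn": "send_rows", "kwargs": {
  "deltas": [
    [[-0.01, 0.0018, 0], [0, 0, 0]],
    [[-0.0185, 0.0033, -0.008], [0, 0, 0]],
    [[-0.0185, 0.0033, -0.016], [0, 0, 0]],
    [[-0.0185, 0.0033, -0.018], [0, 0, 0]],
    [[-0.0185, 0.0033, -0.0195], [0, 0, 0]]
  ]
}}

```text
clock: 7.1
ee_pos: [618.7, 170.6, 52.3]
eef_rot: [-90.1, -0.0, 80.0]
contact_force: [-1.1, -0.6, 15.0]
grip_width: 0.3
```

Request:
{"fn": "send_rows", "kwargs": {
  "deltas": [
    [[0, 0, -0.0005], [0, 0, 0]],
    [[-0.0015, 0.0003, -0.0005], [0, 0, 0]],
    [[-0.003, 0.0005, -0.0005], [0, 0, 0]],
    [[-0.0045, 0.0008, -0.0005], [0, 0, 0]],
    [[-0.006, 0.001, -0.0005], [0, 0, 0]]
  ]
}}

```text
clock: 7.6
ee_pos: [613.7, 171.4, 52.5]
eef_rot: [-90.2, -0.1, 79.9]
contact_force: [1.2, -1.3, 8.9]
grip_width: 0.6
```

Request:
{"fn": "send_rows", "kwargs": {
  "deltas": [
    [[0, 0, 0], [0, 0, 0]],
    [[0, 0, 0.005], [0, 0, 0]],
    [[0, 0, 0.015], [0, 0, 0]],
    [[0.025, -0.004, 0.02], [0, 0, 0]],
    [[0.025, -0.004, 0.02], [0, 0, 0]]
  ]
}}

```text
clock: 8.1
ee_pos: [639.7, 166.4, 72.2]
eef_rot: [-90.2, -0.0, 79.9]
contact_force: [0.6, -0.5, -0.1]
grip_width: 0.5
```

Run:
```python
from h import *
s=status.state();print(s['ee_pos'],s['contact_force'])
d=snap('wrist','w6');cv2.imwrite('pics/w6c.png',cv2.resize(d['img'][130:290,210:370,::-1],None,fx=3.7,fy=3.7,interpolation=cv2.INTER_CUBIC))
theta('w6',204)
```

```text
[639.72709305 166.35956871  72.22926085] [ 0.62069215 -0.53572956 -0.07534645]
c [612.9 171.9  77. ] ptr v 198.0 mark v 208.0 theta 0.08000000000000007
```

View pics/w6c.png

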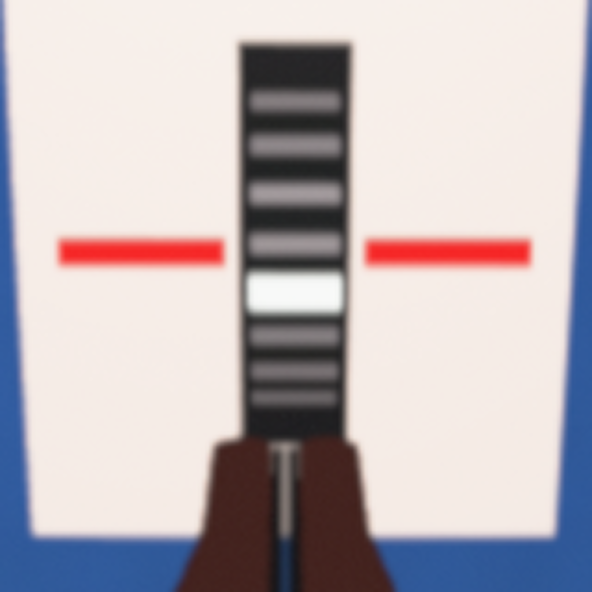

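Request:
{"fn": "send_rows", "kwargs": {
  "deltas": [
    [[-0.01, 0.0018, 0], [0, 0, 0]],
    [[-0.019, 0.003, -0.008], [0, 0, 0]],
    [[-0.019, 0.003, -0.016], [0, 0, 0]],
    [[-0.019, 0.003, -0.018], [0, 0, 0]],
    [[-0.019, 0.003, -0.0195], [0, 0, 0]]
  ]
}}

```text
clock: 8.65
ee_pos: [618.6, 170.4, 52.3]
eef_rot: [-90.1, -0.0, 79.9]
contact_force: [-0.9, -2.1, 15.1]
grip_width: 0.0
```

Request:
{"fn": "send_rows", "kwargs": {
  "deltas": [
    [[0, 0, -0.0005], [0, 0, 0]],
    [[-0.001, 0.0002, -0.0005], [0, 0, 0]],
    [[-0.002, 0.0004, -0.0005], [0, 0, 0]],
    [[-0.003, 0.0005, -0.0005], [0, 0, 0]],
    [[-0.004, 0.0007, -0.0005], [0, 0, 0]]
  ]
}}

```text
clock: 9.15
ee_pos: [615.7, 171.0, 52.5]
eef_rot: [-90.2, -0.1, 79.9]
contact_force: [0.7, -1.0, 9.2]
grip_width: 0.5
```

Request:
{"fn": "send_rows", "kwargs": {
  "deltas": [
    [[0, 0, 0], [0, 0, 0]],
    [[0, 0, 0.005], [0, 0, 0]],
    [[0, 0, 0.015], [0, 0, 0]],
    [[0.023, -0.004, 0.02], [0, 0, 0]],
    [[0.023, -0.004, 0.02], [0, 0, 0]]
  ]
}}

```text
clock: 9.65
ee_pos: [639.5, 166.1, 72.1]
eef_rot: [-90.2, -0.0, 79.9]
contact_force: [-0.3, 0.6, 0.8]
grip_width: 0.7
```

Run:
```python
from h import *
s=status.state();print(s['ee_pos'],s['contact_force'])
d=snap('wrist','w7');cv2.imwrite('pics/w7c.png',cv2.resize(d['img'][130:290,210:370,::-1],None,fx=3.7,fy=3.7,interpolation=cv2.INTER_CUBIC))
theta('w7',205)
```

```text
[639.45202238 166.09037166  72.10401978] [-0.29755921  0.58651704  0.77125114]
c [612.7 171.9  77. ] ptr v 198.22003034901365 mark v 208.5 theta 0.08499999999999996
```

View pics/w7c.png

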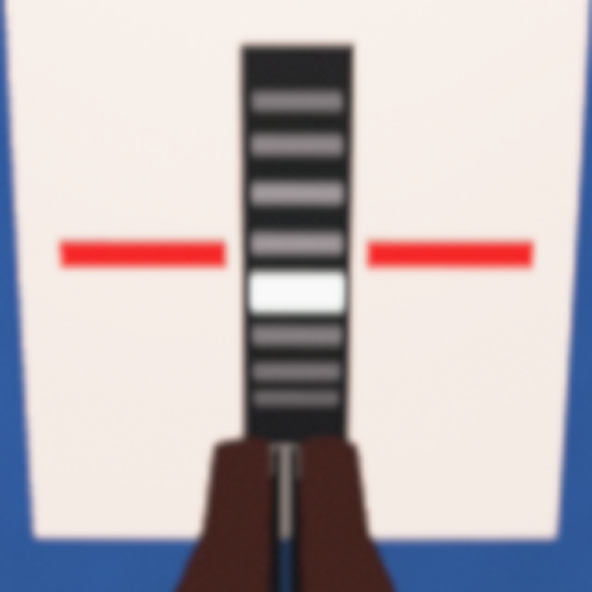

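Request:
{"fn": "send_rows", "kwargs": {
  "deltas": [
    [[-0.01, 0.0018, 0], [0, 0, 0]],
    [[-0.019, 0.003, -0.008], [0, 0, 0]],
    [[-0.019, 0.003, -0.016], [0, 0, 0]],
    [[-0.019, 0.003, -0.018], [0, 0, 0]],
    [[-0.019, 0.003, -0.0195], [0, 0, 0]]
  ]
}}

```text
clock: 10.2
ee_pos: [618.7, 170.2, 52.3]
eef_rot: [-90.1, -0.0, 79.9]
contact_force: [-0.6, -1.7, 15.3]
grip_width: 0.3
```

Request:
{"fn": "send_rows", "kwargs": {
  "deltas": [
    [[0, 0, -0.0005], [0, 0, 0]],
    [[-0.0015, 0.0003, -0.0005], [0, 0, 0]],
    [[-0.003, 0.0005, -0.0005], [0, 0, 0]],
    [[-0.0045, 0.0008, -0.0005], [0, 0, 0]],
    [[-0.006, 0.001, -0.0005], [0, 0, 0]]
  ]
}}

```text
clock: 10.7
ee_pos: [613.7, 171.0, 52.4]
eef_rot: [-90.2, -0.1, 79.9]
contact_force: [1.3, -1.0, 9.2]
grip_width: 0.1
```

Request:
{"fn": "send_rows", "kwargs": {
  "deltas": [
    [[0, 0, 0], [0, 0, 0]],
    [[0, 0, 0.005], [0, 0, 0]],
    [[0, 0, 0.015], [0, 0, 0]],
    [[0.025, -0.004, 0.02], [0, 0, 0]],
    [[0.025, -0.004, 0.02], [0, 0, 0]]
  ]
}}

```text
clock: 11.2
ee_pos: [639.7, 166.0, 72.1]
eef_rot: [-90.2, -0.0, 79.9]
contact_force: [0.6, 0.1, 0.3]
grip_width: 0.5
```

Run:
```python
from h import *
s=status.state();print(s['ee_pos'],s['contact_force'])
d=snap('wrist','w8');cv2.imwrite('pics/w8c.png',cv2.resize(d['img'][130:290,210:370,::-1],None,fx=3.7,fy=3.7,interpolation=cv2.INTER_CUBIC))
theta('w8',203)
```

```text
[639.69760311 166.02683756  72.14815534] [0.56324588 0.11734422 0.30630023]
c [612.9 171.7  77. ] ptr v 197.99041533546327 mark v 203.5 theta 0.0050000000000001155
```

View pics/w8c.png

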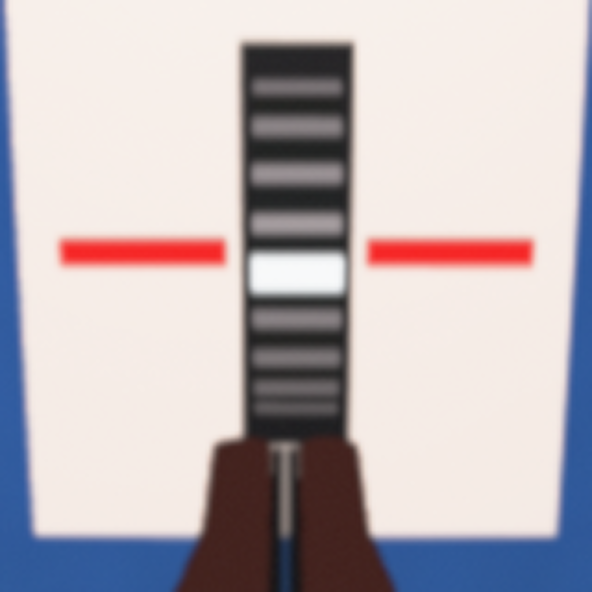

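```bash
cat >> h.py <<'E'
from scipy.spatial.transform import Rotation as Ro
cyaw=np.radians(-8.4);CX=np.array([np.cos(cyaw),np.sin(cyaw),0]);CY=np.array([-CX[1],CX[0],0]);Z=np.array([0,0,1.])
N=-.643*CX+.766*Z;S=.766*CX+.643*Z;PIV=np.array([618,-168,85.])
def tcp(n,y,s):return PIV+(n-36)*N+y*CY+s*S
E
python3 - <<'E'
from h import *
Rt=np.c_[CY,-N,np.cross(CY,-N)];Rc=Ro.from_euler('xyz',[-90,0,79.9],degrees=True)
print('rotvec',(Ro.from_matrix(Rt)*Rc.inv()).as_rotvec(),Ro.from_matrix(Rt).as_euler('xyz',degrees=True))
for a in((170,-55,-5),(120,-55,-5),(60,-55,-5),(27,-55,-5),(27,0,-5),(120,0,-5)):print(a,tcp(*a).round(1))
s=status.state();print(s['ee_pos'],s['joints'])
d=load('wrist0');P=cloud(d)
E
```

```text
rotvec [-0.1122542  -0.68926666  0.0284549 ] [-130.01095772    0.           81.6       ]
(170, -55, -5) [ 520.9 -209.3  184.4]
(120, -55, -5) [ 552.7 -214.   146.1]
(60, -55, -5) [ 590.9 -219.6  100.2]
(27, -55, -5) [ 611.9 -222.7   74.9]
(27, 0, -5) [ 619.9 -168.3   74.9]
(120, 0, -5) [ 560.8 -159.6  146.1]
[637.97396946 166.32966516  71.35508051] [-26.18072921  33.28662924  10.71220509  93.52440156  -7.22624578
  53.81713734  66.95566074]
```

Request:
{"fn": "send_rows", "kwargs": {
  "deltas": [
    [[0, 0, 0.04], [0, 0, 0]],
    [[-0.02, 0, 0.08], [0, 0, 0]],
    [[-0.05, -0.01, 0.11], [0, 0, 0]],
    [[-0.085, -0.03, 0.13], [0, 0, 0]],
    [[-0.118, -0.06, 0.14], [0, 0, 0]]
  ]
}}

```text
clock: 11.75
ee_pos: [517.4, 108.1, 212.3]
eef_rot: [-90.1, -0.1, 80.1]
contact_force: [0.4, -0.5, 0.1]
grip_width: -0.1
```

Request:
{"fn": "send_rows", "kwargs": {
  "deltas": [
    [[0, -0.04, 0], [-0.016, -0.099, 0.004]],
    [[0, -0.08, 0], [-0.032, -0.197, 0.008]],
    [[0, -0.12, 0], [-0.048, -0.295, 0.012]],
    [[0, -0.16, 0], [-0.064, -0.394, 0.016]],
    [[0, -0.2, 0], [-0.08, -0.492, 0.02]]
  ]
}}

```text
clock: 12.25
ee_pos: [518.0, -93.9, 211.1]
eef_rot: [-118.8, -0.2, 81.2]
contact_force: [1.2, -0.9, -0.1]
grip_width: 0.4
```

Run:
```python
from h import *
s=status.state();print(s['clock'],s['ee_pos'],s['eef_rot'],s['joints'])
snap('top','t9');d=load('top0')
a=cv2.resize(load('top0')['img'][120:200,160:240],None,fx=4,fy=4,interpolation=cv2.INTER_CUBIC);b=cv2.resize(load('t9')['img'][120:200,160:240],None,fx=4,fy=4,interpolation=cv2.INTER_CUBIC)
cv2.imwrite('pics/cmp9.png',np.hstack([a,b])[:,:,::-1])
```

```text
12.25 [517.95592118 -93.87647453 211.14151018] [-118.80264714   -0.15341123   81.20010964] [-18.99511358  -5.7300878   20.75840871 130.16148503  11.25732437
  26.94477899  74.58386692]
```

View pics/cmp9.png

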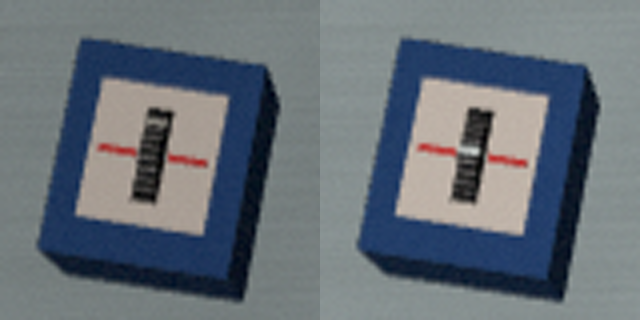

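View pics/t9.png

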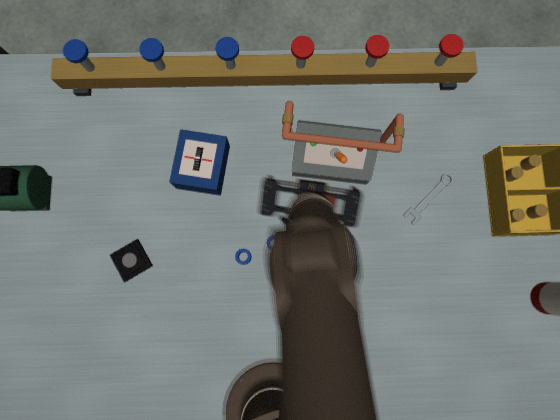

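Request:
{"fn": "send_rows", "kwargs": {
  "deltas": [
    [[0, -0.03, 0], [0, 0, 0]],
    [[0, -0.06, -0.005], [-0.008, -0.05, 0.002]],
    [[0, -0.09, -0.012], [-0.016, -0.1, 0.004]],
    [[0, -0.116, -0.02], [-0.024, -0.15, 0.006]],
    [[0.003, -0.116, -0.027], [-0.032, -0.197, 0.008]]
  ]
}}

```text
clock: 12.8
ee_pos: [523.4, -191.8, 193.1]
eef_rot: [-127.5, -1.2, 82.3]
contact_force: [1.2, 0.5, 1.1]
grip_width: 1.0
```

Run:
```python
from h import *
d=snap('wrist','w10');snap('top','t10');snap('scene','s10')
s=status.state();print(s['clock'],s['ee_pos'],s['eef_rot'],s['joints'])
R=Ro.from_euler('xyz',s['eef_rot'],degrees=True).as_matrix();tip=s['ee_pos']-36*R[:,1];q=tip-PIV;print('tip n,y,s',q@N,q@CY,q@S, 'tipaxis', R[:,1], -N)
for n,X in dict(tip=PIV+36.9*N-17.8*CY,pivot=PIV,green=PIV+58*CY+20*S+5*N,red=PIV-58*CY+20*S+5*N).items():print(n,proj(d,X))
P=cloud(d)
```

```text
12.95 [ 523.95099383 -188.59895078  192.96843078] [-127.40590945   -1.28191249   82.51401486] [-32.82345383  -5.13814899  53.66476457 136.12849908 -28.00689367
  12.14295429 129.78205924]
tip n,y,s 176.54635015002285 -35.10545489974884 2.1017648558171644 tipaxis [ 0.60459554 -0.06152227 -0.79415316] [ 0.63610211 -0.09393139 -0.766     ]
tip [[307.94406957 202.00312949]]
pivot [[323.97298336 193.13100848]]
green [[385.82708886 214.81835583]]
red [[261.46691715 215.92593674]]
```

View pics/w10.png

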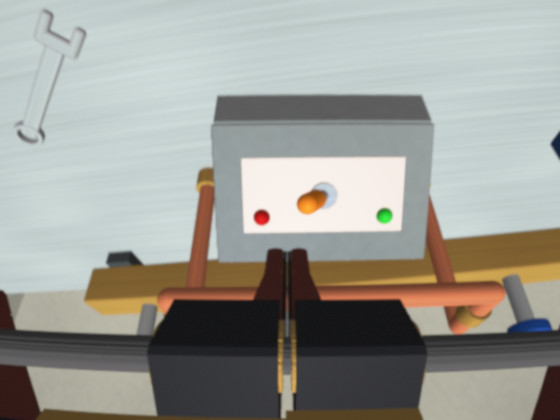

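View pics/s10.png

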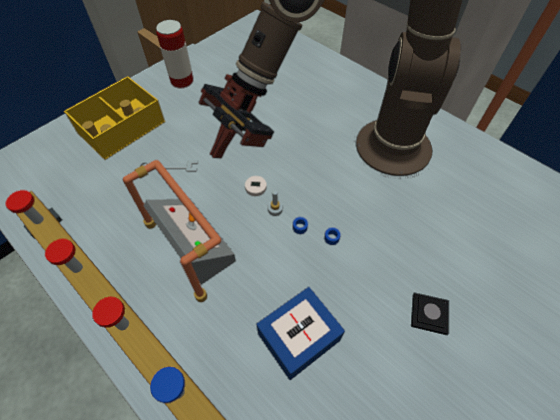

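Request:
{"fn": "send_rows", "kwargs": {
  "deltas": [
    [[0.006, -0.001, -0.008], [0, 0, 0]],
    [[0.012, -0.002, -0.016], [0, 0, 0]],
    [[0.018, -0.003, -0.024], [0, 0, 0]],
    [[0.024, -0.004, -0.031], [0, 0, 0]],
    [[0.03, -0.0045, -0.038], [0, 0, 0]]
  ]
}}

```text
clock: 13.45
ee_pos: [531.9, -194.9, 175.6]
eef_rot: [-127.8, -0.8, 83.1]
contact_force: [0.5, -1.4, 0.1]
grip_width: 0.4
```

```bash
cat >> h.py <<'E'
def rep():
    s=status.state();print(s['clock'],s['ee_pos'].round(1),s['eef_rot'].round(1),s['joints'].round(1),s['contact_force'].round(1))
    R=Ro.from_euler('xyz',s['eef_rot'],degrees=True).as_matrix();tip=s['ee_pos']-36*R[:,1];q=tip-PIV;print('tip n,y,s',(q@N).round(1),(q@CY).round(1),(q@S).round(1),'axis y,s',(R[:,1]@CY).round(3),(R[:,1]@S).round(3))
E
python3 -c "
from h import *
rep()"
```

```text
13.45 [ 531.9 -194.9  175.6] [-127.8   -0.8   83.1] [-55.8  -0.7  81.8 137.  -58.8  13.6 163.4] [ 0.5 -1.4  0.1]
tip n,y,s 157.6 -40.2 -2.5 axis y,s 0.028 -0.04
```

```bash
cat > fk.py <<'E'
import numpy as np
from scipy.optimize import least_squares
from scipy.spatial.transform import Rotation as Ro
D=[((-77.934,23.599,-.728,91.502,.322,64.991,-4.711),(171.9,600.33,187.14),(-90.007,.09,74.03)),
((-27.244,28.119,11.461,92.273,-6.123,60.145,65.756),(624.33,165.85,137.9),(-90.10,.02,79.81)),
((-26.181,33.287,10.712,93.524,-7.226,53.817,66.956),(637.97,166.33,71.36),(-90.2,0,79.9)),
((-18.995,-5.730,20.758,130.161,11.257,26.945,74.584),(517.96,-93.88,211.14),(-118.80,-.153,81.20)),
((-32.823,-5.138,53.665,136.128,-28.007,12.143,129.782),(523.95,-188.6,192.97),(-127.406,-1.282,82.514)),
((-55.8,-.7,81.8,137,-58.8,13.6,163.4),(531.9,-194.9,175.6),(-127.8,-.8,83.1))]
AX='zyzyzyz'
def fk(q,x,sg):
    off=x[:24].reshape(8,3);R=Ro.from_euler('z',x[24]);p=np.array(off[0])
    for i in range(7):
        R=R*Ro.from_euler(AX[i],sg[i]*np.radians(q[i])+ (x[28+i]));p=p+R.apply(off[i+1])
    return p,R*Ro.from_rotvec(x[25:28])
def res(x,sg,x0):
    r=[]
    for q,p,e in D:
        pp,R=fk(q,x,sg);r+=list((pp-p)/2);r+=list((R*Ro.from_euler('xyz',e,degrees=True).inv()).as_rotvec()*200)
    return np.r_[r,(x[:24]-x0[:24])/30,(x[28:]-x0[28:])/.002]
E
cat > fit.py <<'E'
from fk import *
import itertools,pickle
out=[]
x0=np.zeros(35);o=x0[:24].reshape(8,3);o[0]=[0,0,330];o[2]=[0,0,200];o[3]=[0,0,200];o[4]=[0,0,190];o[5]=[0,0,190];o[7]=[0,0,280]
for s1 in(-1,):
  for s3,s5,s7 in itertools.product((1,-1),repeat=3):
    # try tool rot inits: compute from sample A
    sg=[s1,1,s3,1,s5,1,s7];x=x0.copy()
    for b in (0,np.pi):
        x=x0.copy();x[24]=b
        p,R=fk(D[0][0],x,sg);x[25:28]=(R.inv()*Ro.from_euler('xyz',D[0][2],degrees=True)).as_rotvec()
        r=least_squares(res,x,args=(sg,x0),max_nfev=60);out.append((r.cost,sg,b,r.x));print(round(r.cost,1),sg,b)
out.sort(key=lambda t:t[0]);c,sg,b,x=out[0];pickle.dump((sg,x),open('fk.pkl','wb'))
print(c,sg,b);print(x[:24].reshape(8,3).round(1));print(x[24:28])
for q,p,e in D:
    pp,R=fk(q,x,sg);print((pp-p).round(1),np.degrees((R*Ro.from_euler('xyz',e,degrees=True).inv()).magnitude()).round(2))
E
python3 fit.py
```

```text
73618.4 [-1, 1, 1, 1, 1, 1, 1] 0
73618.4 [-1, 1, 1, 1, 1, 1, 1] 3.141592653589793
205097.7 [-1, 1, 1, 1, 1, 1, -1] 0
205097.7 [-1, 1, 1, 1, 1, 1, -1] 3.141592653589793
115084.4 [-1, 1, 1, 1, -1, 1, 1] 0
120117.5 [-1, 1, 1, 1, -1, 1, 1] 3.141592653589793
98649.8 [-1, 1, 1, 1, -1, 1, -1] 0
98649.8 [-1, 1, 1, 1, -1, 1, -1] 3.141592653589793
515271.8 [-1, 1, -1, 1, 1, 1, 1] 0
515271.8 [-1, 1, -1, 1, 1, 1, 1] 3.141592653589793
70817.0 [-1, 1, -1, 1, 1, 1, -1] 0
70817.0 [-1, 1, -1, 1, 1, 1, -1] 3.141592653589793
315337.4 [-1, 1, -1, 1, -1, 1, 1] 0
315337.4 [-1, 1, -1, 1, -1, 1, 1] 3.141592653589793
8.6 [-1, 1, -1, 1, -1, 1, -1] 0
8.6 [-1, 1, -1, 1, -1, 1, -1] 3.141592653589793
8.578705495162366 [-1, 1, -1, 1, -1, 1, -1] 0
[[  2.9  -5.9 291.1]
 [  1.2 -15.1 -38.9]
 [  6.5 -15.1 251.1]
 [ 13.  -11.9 251.1]
 [-28.5 -11.9 218. ]
 [ 10.5   2.3 218. ]
 [ -2.8   2.3  34.6]
 [ -2.8   4.7 314.6]]
[ 1.52240601e-03 -8.95446720e-04  2.22210927e+00  2.22270726e+00]
[-0.2  0.2 -0.6] 0.01
[ 0.2 -0.6  0.1] 0.04
[-0.3 -0.8  0.5] 0.11
[0.5 1.1 0.4] 0.04
[-0.6  0.3 -0.7] 0.04
[ 0.4 -0.2  0.4] 0.04
```

```bash
cat > ik.py <<'E'
from fk import *
import pickle
from h import PIV,N,CY,S,Z,CX
sg,X=pickle.load(open('fk.pkl','rb'))
LO=np.array([-169.25,-16.82,-84.01,7.8,-59.2,7.22,-163.78]);HI=np.array([169.25,113.86,82.57,145.47,239.2,106.19,163.78])
def Rt(tilt,flip=1,yaw=0):
    t=np.radians(tilt);n=-np.sin(t)*CX+np.cos(t)*Z;x=flip*CY
    M=np.c_[x,-n,np.cross(x,-n)];return Ro.from_euler('z',yaw,degrees=True)*Ro.from_matrix(M)
def tgt(n,y,s,tilt,flip=1):
    R=Rt(tilt,flip);tip=PIV+n*N+y*CY+s*S;return tip+36*R.apply([0,1,0]),R
def solve(p,R,q0,w=.002):
    mid=(LO+HI)/2
    def f(q):
        pp,r=fk(q,X,sg);m=np.minimum(q-LO,HI-q)
        return np.r_[(pp-p),(r*R.inv()).as_rotvec()*200,w*(q-q0),np.maximum(0,8-m)*.3]
    r=least_squares(f,np.clip(q0,LO+1,HI-1),bounds=(LO,HI));q=r.x;pp,rr=fk(q,X,sg)
    return q,np.linalg.norm(pp-p),np.degrees((rr*R.inv()).magnitude()),np.minimum(q-LO,HI-q).min()
E
python3 - <<'E'
from ik import *
qD=np.array([-19,-5.7,20.8,130.2,11.3,26.9,74.6]);rng=np.random.default_rng(1)
for tilt in(40,35,30):
  for flip in(1,-1):
   for a in((27,-45,-5),(27,0,-5),(120,-45,-5)):
    p,R=tgt(*a,tilt,flip);best=[]
    for k in range(25):
        q0=qD+rng.normal(0,1,7)*[40,20,40,20,60,20,80] if k else qD
        q,e,o,m=solve(p,R,q0)
        if e<1 and o<.5: best.append((m,q))
    best.sort(key=lambda t:-t[0])
    print(tilt,flip,a,len(best),[(round(b[0],1),b[1].round(0).tolist()) for b in best[:2]])
E
```

```text
40 1 (27, -45, -5) 19 [(np.float64(18.0), [68.0, 36.0, -64.0, 127.0, 110.0, 25.0, -1.0]), (np.float64(17.8), [69.0, 37.0, -66.0, 127.0, 109.0, 27.0, 1.0])]
40 1 (27, 0, -5) 16 [(np.float64(16.5), [61.0, 34.0, -63.0, 129.0, 112.0, 28.0, -8.0]), (np.float64(16.5), [61.0, 33.0, -63.0, 129.0, 112.0, 28.0, -8.0])]
40 1 (120, -45, -5) 6 [(np.float64(8.0), [81.0, 22.0, -73.0, 131.0, 88.0, 15.0, 17.0]), (np.float64(8.0), [81.0, 22.0, -73.0, 131.0, 88.0, 15.0, 17.0])]
40 -1 (27, -45, -5) 15 [(np.float64(10.0), [-10.0, 23.0, 33.0, 135.0, 228.0, 24.0, 46.0]), (np.float64(9.6), [8.0, 20.0, 10.0, 134.0, 211.0, 17.0, 65.0])]
40 -1 (27, 0, -5) 7 [(np.float64(12.3), [46.0, 25.0, -44.0, 132.0, 128.0, 19.0, 149.0]), (np.float64(10.9), [49.0, 26.0, -47.0, 131.0, 125.0, 21.0, 153.0])]
40 -1 (120, -45, -5) 6 [(np.float64(1.4), [15.0, 7.0, 3.0, 139.0, 233.0, 9.0, 45.0]), (np.float64(1.4), [15.0, 7.0, 3.0, 139.0, 233.0, 9.0, 45.0])]
35 1 (27, -45, -5) 15 [(np.float64(8.0), [55.0, 28.0, -48.0, 124.0, 91.0, 15.0, 13.0]), (np.float64(8.0), [55.0, 28.0, -48.0, 124.0, 91.0, 15.0, 13.0])]
35 1 (27, 0, -5) 18 [(n
[... 899 characters left out ...]
7, 0, -5) 22 [(np.float64(17.8), [62.0, 36.0, -66.0, 121.0, 79.0, 32.0, 24.0]), (np.float64(16.9), [54.0, 30.0, -55.0, 121.0, 73.0, 24.0, 27.0])]
30 1 (120, -45, -5) 24 [(np.float64(12.8), [69.0, 17.0, -59.0, 124.0, 36.0, 20.0, 66.0]), (np.float64(11.2), [-18.0, 9.0, 42.0, 130.0, -44.0, 18.0, 143.0])]
30 -1 (27, -45, -5) 14 [(np.float64(0.3), [13.0, 20.0, 5.0, 126.0, -52.0, 7.0, -31.0]), (np.float64(0.3), [13.0, 20.0, 5.0, 126.0, -52.0, 7.0, -31.0])]
30 -1 (27, 0, -5) 1 [(np.float64(8.0), [41.0, 24.0, -38.0, 124.0, 67.0, 15.0, -152.0])]
30 -1 (120, -45, -5) 9 [(np.float64(10.8), [-24.0, 9.0, 48.0, 132.0, -48.0, 18.0, -33.0]), (np.float64(8.0), [-28.0, 10.0, 53.0, 132.0, -51.0, 19.0, -30.0])]
```

```bash
cat > sim.py <<'E'
from ik import *
def jac(q):
    p0,R0=fk(q,X,sg);J=np.zeros((6,7));h=1e-3
    for i in range(7):
        d=np.array(q,float);d[i]+=h;p,R=fk(d,X,sg);J[:3,i]=(p-p0)/h;J[3:,i]=(R*R0.inv()).as_rotvec()/h
    return J,p0,R0
def step(q,p,R,lam=0.0,sub=6,w=300.,wt=None):
    for k in range(sub):
        J,p0,R0=jac(q);e=np.r_[p-p0,(R*R0.inv()).as_rotvec()*w]/ (sub-k);Jw=J.copy();Jw[3:]*=w
        W=np.eye(7) if wt is None else np.diag(wt)
        q=q+W@Jw.T@np.linalg.solve(Jw@W@Jw.T+lam*np.eye(6),e)
    return q
def run(q,segs,p,R,**k):
    # segs: list of calls; each list of rows [[dx..],[ax..]] in m, rad
    tr=[]
    for call in segs:
        pb,Rb=p,R
        for d,a in call:
            p=pb+1000*np.array(d);R=Ro.from_rotvec(a)*Rb;q=step(q,p,R,**k);tr.append(q)
    return q,p,R,tr
E
cat > t1.py <<'E'
from sim import *
A=D[0];q=np.array(A[0]);p,R=fk(q,X,sg)
lin=lambda d,a,n:[[[d[0]*i/n,d[1]*i/n,d[2]*i/n],[a[0]*i/n,a[1]*i/n,a[2]*i/n]] for i in range(1,n+1)]
s1=[lin((.15,-.144,0),(0,0,.103),5),lin((.15,-.144,0),(0,0,0),5),lin((.15,-.144,-.05),(0,0,0),5)]
for lam in(0,100,):
    qq,pp,RR,_=run(q,s1,p,R,lam=lam);print('B sim',qq.round(1))
print('B act',D[1][0])
qC=np.array(D[2][0]);p,R=fk(qC,X,sg)
s2=[[[[0,0,.04],[0,0,0]],[[-.02,0,.08],[0,0,0]],[[-.05,-.01,.11],[0,0,0]],[[-.085,-.03,.13],[0,0,0]],[[-.118,-.06,.14],[0,0,0]]],lin((0,-.2,0),(-.08,-.492,.02),5)]
qq,pp,RR,_=run(qC,s2,p,R);print('D sim',qq.round(1));print('D act',D[3][0])
s3=[[[[0, -0.03, 0], [0, 0, 0]], [[0, -0.06, -0.005], [-0.008, -0.05, 0.002]], [[0, -0.09, -0.012], [-0.016, -0.1, 0.004]], [[0, -0.116, -0.02], [-0.024, -0.15, 0.006]], [[0.003, -0.116, -0.027], [-0.032, -0.197, 0.008]]]]
qq,pp,RR,_=run(qq,s3,pp,RR);print('E sim',qq.round(1));print('E act',D[4][0])
E
python3 t1.py
```

```text
B sim [-27.   28.   10.6  92.5  -5.7  60.   65.1]
B sim [-38.3  23.1  13.5 100.6   7.   53.9  44.6]
B act (-27.244, 28.119, 11.461, 92.273, -6.123, 60.145, 65.756)
D sim [-18.3  -5.4  20.3 129.8  10.8  27.2  75.1]
D act (-18.995, -5.73, 20.758, 130.161, 11.257, 26.945, 74.584)
E sim [-42.2  -5.1  66.6 138.6 -52.8   8.1 157.8]
E act (-32.823, -5.138, 53.665, 136.128, -28.007, 12.143, 129.782)
```

```bash
nproc
cat > search.py <<'E'
from sim import *
from multiprocessing import Pool
from scipy.spatial.transform import Slerp
import time,sys
def leg(q,p0,R0,p1,R1,n,acc):
    sl=Slerp([0,1],Ro.concatenate([R0,R1]))
    for i in range(1,n+1):
        t=i/n;qn=step(q,p0+(p1-p0)*t,sl(t),sub=1)
        acc.append((np.minimum(qn-LO,HI-qn).min(),np.abs(qn-q).max()));q=qn
        if acc[-1][0]<1.0 : return q,False
    return q,True
qF=np.array(D[5][0])
def Rw(tilt,yaw,lat):
    R=Ro.from_euler('z',yaw,degrees=True)*Rt(tilt);return Ro.from_rotvec(R.apply([0,0,1])*np.radians(lat))*R
def path(v):
    (x1,y1,z1,t1,w1,l1,x2,y2,z2,t2,w2,l2,tf,s)=v
    P=[(np.array(D[3][1]),Ro.from_euler('xyz',D[3][2],degrees=True)),
       (np.array([x1,y1,z1]),Rw(t1,w1,l1)),(np.array([x2,y2,z2]),Rw(t2,w2,l2)),
       tgt(140,-55,s,tf),tgt(27,-55,s,tf),tgt(27,5,s,tf),tgt(120,-20,s,tf)]
    return P
def ev(seed):
    rng=np.random.default_rng(seed)
    v=np.r_[rng.uniform([380,-350,200,0,-60,-30],[530,250,350,35,60,30]),rng.uniform([380,-350,190,5,-60,-30],[530,50,300,40,60,30]),rng.uniform(34,40),rng.uniform(-10,0)]
    return evv(v)
def evv(v):
    P=path(v);q=qD0;p,R=P[0];acc=[];k=0
    ok=True
    try:
      for (p1,R1) in P[1:]:
        q,ok=leg(q,p,R,p1,R1,12,acc);p,R=p1,R1
        if not ok:break
        k+=1
    except Exception: return (-9,0,v)
    a=np.array(acc);return (k+min(a[:,0].min(),20)/100 -max(0,a[:,1].max()-12)/200, a[:,0].min(),v)
qD0=np.array(D[3][0])
if __name__=='__main__':
    t=time.time()
    with Pool() as pl:
        r=pl.map(ev,range(int(sys.argv[1])),chunksize=8)
    r.sort(key=lambda t:-t[0]);print(time.time()-t)
    for a in r[:6]:print(round(a[0],3),round(a[1],1),a[2].round(0).tolist())
    import pickle;pickle.dump(r[:20],open('best.pkl','wb'))
E
OMP_NUM_THREADS=1 timeout 560 python3 search.py 1500
```

```text
4
41.69293284416199
3.009 0.9 [502.0, -118.0, 301.0, 6.0, 41.0, -2.0, 528.0, -173.0, 262.0, 14.0, -1.0, -14.0, 35.0, -5.0]
3.007 0.7 [432.0, 93.0, 299.0, 6.0, -19.0, -12.0, 472.0, -58.0, 266.0, 9.0, 41.0, -24.0, 35.0, -2.0]
3.007 0.7 [529.0, -149.0, 238.0, 12.0, -15.0, -24.0, 429.0, -238.0, 220.0, 6.0, 10.0, -27.0, 34.0, -2.0]
3.004 0.4 [490.0, -219.0, 226.0, 30.0, -55.0, -20.0, 499.0, -302.0, 214.0, 28.0, -47.0, -16.0, 35.0, -3.0]
3.003 0.3 [420.0, -135.0, 229.0, 1.0, 49.0, 19.0, 487.0, -189.0, 266.0, 17.0, 50.0, 16.0, 34.0, -4.0]
3.003 0.8 [394.0, 147.0, 229.0, 27.0, -31.0, -3.0, 487.0, -265.0, 253.0, 6.0, -11.0, -1.0, 35.0, -4.0]
```

```bash
sed -i 's/rng.uniform(34,40),rng.uniform(-10,0)/rng.uniform(25,33),-9/; s/tgt(140,-55,s,tf),tgt(27,-55,s,tf),tgt(27,5,s,tf),tgt(120,-20,s,tf)/tgt(120,-55,s-20,tf),tgt(34,-55,s,tf),tgt(34,5,s,tf),tgt(110,-20,s-20,tf)/' search.py
OMP_NUM_THREADS=1 timeout 560 python3 search.py 3000
python3 - <<'E'
from ik import *
for tilt in (25,28,31):
  for a in((120,-55,-29),(34,-55,-9),(34,5,-9)):
    p,R=tgt(*a,tilt)
    for q0 in ([-19,-5.7,20.8,130.2,11.3,26.9,74.6],[50,26,-41,121,58,15,44],[0,15,0,118,0,30,80]):
        q,e,o,m=solve(p,R,np.array(q0),.01);print(tilt,a,q.round(0),round(e,1),round(o,1),round(m,1))
E
```

```text
123.86047029495239
6.097 9.7 [528.0, 119.0, 295.0, 19.0, 33.0, -13.0, 395.0, -72.0, 234.0, 8.0, 10.0, -23.0, 25.0, -9.0]
6.094 9.4 [439.0, -131.0, 262.0, 2.0, 28.0, -15.0, 481.0, -149.0, 290.0, 25.0, 16.0, -8.0, 25.0, -9.0]
6.092 9.2 [528.0, -273.0, 207.0, 5.0, 2.0, -16.0, 519.0, -52.0, 294.0, 12.0, 3.0, 12.0, 25.0, -9.0]
6.088 8.8 [516.0, -296.0, 349.0, 10.0, 19.0, -7.0, 461.0, -28.0, 268.0, 7.0, -30.0, -7.0, 25.0, -9.0]
6.088 8.8 [496.0, -231.0, 229.0, 7.0, 26.0, 0.0, 469.0, 1.0, 285.0, 9.0, 8.0, -12.0, 25.0, -9.0]
6.086 8.6 [477.0, 48.0, 204.0, 6.0, 9.0, 3.0, 459.0, -200.0, 197.0, 18.0, -17.0, -16.0, 25.0, -9.0]
25 (120, -55, -29) [ 12.   9.   9. 127. -19.  20. 118.] 0.0 0.0 12.8
25 (120, -55, -29) [ 73.  21. -64. 123.  38.  27.  65.] 0.0 0.0 19.7
25 (120, -55, -29) [ 24.  10.  -5. 126. -11.  20. 111.] 0.0 0.0 12.6
25 (34, -55, -9) [ 24.  21.  -8. 119.  -4.  15. 103.] 0.0 0.0 7.9
25 (34, -55, -9) [ 56.  29. -49. 117.  49.  25.  55.] 0.0 0.0 17.5
25 (34, -55, -9) [ 26.  21. -10. 119.  -1.  15. 100.] 0.0 0.0 8.0
25 (34, 5, -9) [ 20.  20. -11. 121.  13.  15.  80.] 0.0 0.0 7.5
25 (34,
[... 612 characters left out ...]
25. -42. 121.  57.  19.  39.] 0.0 0.0 11.7
28 (34, 5, -9) [ 36.  22. -31. 122.  46.  15.  49.] 0.0 0.0 7.5
31 (120, -55, -29) [ -5.   8.  29. 133. -51.  15. 152.] 0.0 0.0 7.3
31 (120, -55, -29) [ 74.  18. -62. 127.  44.  17.  60.] 0.0 0.0 9.8
31 (120, -55, -29) [ -4.   8.  28. 133. -51.  14. 151.] 0.0 0.0 7.1
31 (34, -55, -9) [ 18.  20.   1. 125. -52.   8. 151.] 0.2 0.1 0.3
31 (34, -55, -9) [ 54.  26. -45. 122.  63.  15.  41.] 0.0 0.0 8.0
31 (34, -55, -9) [ 18.  20.   1. 125. -52.   7. 151.] 0.1 0.1 0.3
31 (34, 5, -9) [  1.  19.  13. 127. -55.   7. 147.] 0.8 0.7 0.0
31 (34, 5, -9) [ 43.  24. -40. 124.  69.  15.  27.] 0.0 0.0 8.0
31 (34, 5, -9) [ 42.  23. -39. 124.  69.  15.  27.] 0.0 0.0 7.7
```

Request:
{"fn": "send_rows", "kwargs": {
  "deltas": [
    [[-0.02, 0.02, 0.03], [0.01, 0.06, 0]]
  ]
}}

```text
clock: 13.55
ee_pos: [527.2, -179.9, 173.9]
eef_rot: [-126.2, -2.4, 84.0]
contact_force: [0.1, 0.8, 0.0]
grip_width: 0.4
```

```bash
python3 -c "
from h import *
rep()"
```

```text
13.55 [ 527.2 -179.9  173.9] [-126.2   -2.4   84. ] [-52.3  -2.4  76.4 136.5 -47.1  14.5 150.9] [0.1 0.8 0. ]
tip n,y,s 160.6 -27.1 -7.9 axis y,s 0.059 -0.067
```

Request:
{"fn": "send_rows", "kwargs": {
  "deltas": [
    [[0, 0, 0], [0, 0, 0]],
    [[0, 0, 0], [0, 0, 0]]
  ]
}}

```text
clock: 13.75
ee_pos: [528.6, -178.6, 175.0]
eef_rot: [-126.4, -2.4, 84.2]
contact_force: [-0.5, 0.0, 0.1]
grip_width: 0.3
```

```bash
python3 -c "
from h import *
rep()"
```

```text
13.75 [ 528.6 -178.6  175. ] [-126.4   -2.4   84.2] [-51.9  -2.4  75.8 136.4 -47.4  14.5 151.2] [-0.5  0.   0.1]
tip n,y,s 160.7 -25.7 -6.4 axis y,s 0.061 -0.065
```

```bash
python3 - <<'E'
t=open('search.py').read()
t=t.replace("rng.uniform(25,33),-9","25,-11").replace("tgt(120,-55,s-20,tf),tgt(34,-55,s,tf),tgt(34,5,s,tf),tgt(110,-20,s-20,tf)","tgt(120,-55,s-20,tf),tgt(31,-55,s,tf),tgt(31,5,s,tf),tgt(110,-20,s-20,tf)")
t=t.replace("(np.array(D[3][1]),Ro.from_euler('xyz',D[3][2],degrees=True))","fk(qD0,X,sg)").replace("qD0=np.array(D[3][0])","qD0=np.array([-51.9,-2.4,75.8,136.4,-47.4,14.5,151.2])")
t=t.replace("q,ok=leg(q,p,R,p1,R1,12,acc)","q,ok=leg(q,p,R,p1,R1,15,acc)")
open('search2.py','w').write(t)
E
OMP_NUM_THREADS=1 timeout 560 python3 search2.py 6000
```

```text
245.65902400016785
6.088 8.8 [525.0, -162.0, 246.0, 11.0, 44.0, 9.0, 450.0, -262.0, 217.0, 12.0, -9.0, 30.0, 25.0, -11.0]
6.086 9.2 [501.0, -338.0, 270.0, 5.0, 39.0, 22.0, 492.0, -161.0, 199.0, 7.0, 19.0, 30.0, 25.0, -11.0]
6.085 8.5 [464.0, -60.0, 209.0, 12.0, 43.0, -6.0, 409.0, -313.0, 194.0, 15.0, -37.0, -0.0, 25.0, -11.0]
6.082 8.2 [508.0, -172.0, 243.0, 15.0, 17.0, 1.0, 438.0, -343.0, 218.0, 21.0, -36.0, 19.0, 25.0, -11.0]
6.081 8.1 [484.0, -224.0, 242.0, 28.0, -12.0, -19.0, 472.0, -312.0, 198.0, 7.0, -38.0, 20.0, 25.0, -11.0]
6.076 7.9 [443.0, -217.0, 228.0, 11.0, -3.0, -12.0, 515.0, -193.0, 199.0, 27.0, 2.0, 20.0, 25.0, -11.0]
```

```bash
cat > simple.py <<'E'
import search2 as s
from search2 import *
rng=np.random.default_rng(0)
for v in ([443,-217,228,11,0,0,515,-193,199,27,0,0],[500,-200,240,10,0,0,500,-205,200,20,0,0],[500,-200,240,10,30,0,500,-205,200,20,0,0],[500,-200,240,10,40,0,450,-260,215,12,0,30],[500,-200,240,10,0,0,480,-200,200,12,0,30],[500,-200,240,10,40,0,480,-200,200,12,0,30],[500,-200,240,10,-30,0,480,-200,200,12,0,-30]):
    print(v,[round(float(x),2) for x in evv(np.r_[v,25,-11])[:2]])
E
python3 simple.py
```

```text
[443, -217, 228, 11, 0, 0, 515, -193, 199, 27, 0, 0] [6.01, 3.23]
[500, -200, 240, 10, 0, 0, 500, -205, 200, 20, 0, 0] [6.0, 1.54]
[500, -200, 240, 10, 30, 0, 500, -205, 200, 20, 0, 0] [1.0, 0.03]
[500, -200, 240, 10, 40, 0, 450, -260, 215, 12, 0, 30] [0.0, 0.42]
[500, -200, 240, 10, 0, 0, 480, -200, 200, 12, 0, 30] [6.07, 8.72]
[500, -200, 240, 10, 40, 0, 480, -200, 200, 12, 0, 30] [0.0, 0.42]
[500, -200, 240, 10, -30, 0, 480, -200, 200, 12, 0, -30] [5.99, 4.01]
```

```bash
cat > gen.py <<'E'
from search2 import *
import sys
def gen(q,wps,rows,show=True):
    p,R=fk(q,X,sg)
    for (p1,R1),n in zip(wps,rows):
        rv=(R1*R.inv()).as_rotvec();mx=0
        for i in range(1,n+1):
            qn=step(q,p+(p1-p)*i/n,Ro.from_rotvec(rv*i/n)*R,sub=3);mx=np.maximum(mx,np.abs(qn-q));q=qn
        print('leg d(m)',((p1-p)/1000).round(4).tolist(),'rv',rv.round(4).tolist(),'rows',n,'| dist/row',round(np.linalg.norm(p1-p)/n,1),'deg/row',round(np.degrees(np.linalg.norm(rv))/n,1),'end q',q.round(0),'max dq/row',mx.round(1),'p',p1.round(0))
        p,R=p1,R1
    return q
if __name__=='__main__':
    from h import status
    q=np.array(status.state()['joints'])
    P=path(np.array([500,-200,240,10,0,0,480,-200,200,12,0,30,25,-11]))
    gen(q,P[1:],[10,5,15,10,10,10])
E
python3 gen.py
```

```text
leg d(m) [-0.029, -0.0211, 0.0644] rv [0.015, 0.4625, -0.035] rows 10 | dist/row 7.4 deg/row 2.7 end q [-37.   7.  62. 112. -11.  56. 111.] max dq/row [ 7.6  1.9  8.9  2.6 17.   4.4 18.1] p [ 500 -200  240]
leg d(m) [-0.02, 0.0, -0.04] rv [-0.5135, 0.0413, -0.0999] rows 5 | dist/row 8.9 deg/row 6.0 end q [-63.  12.  68. 123.  27.  47.  65.] max dq/row [ 7.   4.4  1.6  2.5 10.   3.7 11.2] p [ 480 -200  200]
leg d(m) [0.0452, -0.0099, -0.0756] rv [0.4599, -0.292, 0.1665] rows 15 | dist/row 5.9 deg/row 2.2 end q [-10.  10.  34. 129. -33.  21. 132.] max dq/row [6.  1.  4.6 0.6 7.8 2.2 8.6] p [ 525. -210.  124.]
leg d(m) [0.0718, -0.0106, -0.0553] rv [0.0, 0.0, 0.0] rows 10 | dist/row 9.1 deg/row 0.0 end q [ -0.  22.  23. 122. -46.  18. 143.] max dq/row [1.2 1.3 1.2 0.8 2.  0.4 1.7] p [ 597. -220.   69.]
leg d(m) [0.0088, 0.0594, 0.0] rv [0.0, 0.0, 0.0] rows 10 | dist/row 6.0 deg/row 0.0 end q [-10.  21.  27. 124. -44.  16. 135.] max dq/row [1.1 0.1 0.4 0.2 0.2 0.2 0.9] p [ 606. -161.   69.]
leg d(m) [-0.0691, -0.0151, 0.0477] rv [0.0, 0.0, 0.0] rows 10 | dist/row 8.5 deg/row 0.0 end q [-17.  11.  37. 130. -33.  20. 129.] max dq/row [0.9 1.2 1.2 0.7 1.6 0.4 1.1] p [ 537. -176.  117.]
```

Request:
{"fn": "send_rows", "kwargs": {
  "deltas": [
    [[-0.0015, -0.001, 0.0032], [0.0008, 0.023, -0.0018]],
    [[-0.003, -0.002, 0.0065], [0.0015, 0.046, -0.0035]],
    [[-0.0044, -0.003, 0.0097], [0.0023, 0.069, -0.0053]],
    [[-0.0058, -0.0042, 0.013], [0.003, 0.0925, -0.007]],
    [[-0.0073, -0.0053, 0.0161], [0.0038, 0.1156, -0.0088]]
  ]
}}

```text
clock: 14.25
ee_pos: [520.7, -184.7, 190.7]
eef_rot: [-119.7, -1.9, 83.3]
contact_force: [-0.0, -0.5, 0.2]
grip_width: 0.1
```

```bash
python3 -c "
from h import *
rep()"; python3 gen.py | head -3
```

```text
14.25 [ 520.7 -184.7  190.7] [-119.7   -1.9   83.3] [-37.1  -2.2  58.5 130.  -18.2  23.9 119.6] [-0.  -0.5  0.2]
tip n,y,s 176.7 -32.3 2.6 axis y,s 0.044 -0.18
leg d(m) [-0.0206, -0.015, 0.0483] rv [0.0118, 0.3451, -0.0244] rows 10 | dist/row 5.5 deg/row 2.0 end q [-34.   7.  58. 111. -10.  56. 110.] max dq/row [0.6 1.4 0.7 1.9 3.5 3.3 3.8] p [ 500 -200  240]
leg d(m) [-0.02, 0.0, -0.04] rv [-0.5135, 0.0413, -0.0999] rows 5 | dist/row 8.9 deg/row 6.0 end q [-58.  10.  61. 123.  31.  49.  61.] max dq/row [ 6.3  3.5  0.8  2.5 10.   3.5 11.3] p [ 480 -200  200]
leg d(m) [0.0452, -0.0099, -0.0756] rv [0.4599, -0.292, 0.1665] rows 15 | dist/row 5.9 deg/row 2.2 end q [ -8.  10.  32. 129. -32.  21. 131.] max dq/row [5.8 0.8 4.5 0.6 7.9 2.4 8.6] p [ 525. -210.  124.]
```

Run:
```python
from gen import *
from h import status
q=np.array(status.state()['joints'])
T=[tgt(120,-55,-31,25),tgt(31,-55,-11,25),tgt(31,5,-11,25),tgt(110,-20,-31,25)]
print('direct');gen(q,T,[10,10,10,10])
print('via1');gen(q,[(np.array([500,-200,240.]),Rt(10))]+T,[10,10,10,10,10])
print('via2');gen(q,[(np.array([490,-200,220.]),Rw(12,0,15))]+T,[10,10,10,10,10])
```

```text
direct
leg d(m) [0.0046, -0.0249, -0.0674] rv [-0.0228, 0.0856, -0.0291] rows 10 | dist/row 7.2 deg/row 0.5 end q [-25.  12.  52. 130. -44.  24. 144.] max dq/row [1.6 1.8 1.1 0.1 3.8 0.1 3.7] p [ 525. -210.  124.]
leg d(m) [0.0718, -0.0106, -0.0553] rv [0.0, 0.0, 0.0] rows 10 | dist/row 9.1 deg/row 0.0 end q [-12.  25.  39. 123. -61.  23. 156.] max dq/row [1.8 1.4 1.8 0.8 2.5 0.1 1.9] p [ 597. -220.   69.]
leg d(m) [0.0088, 0.0594, 0.0] rv [0.0, 0.0, 0.0] rows 10 | dist/row 6.0 deg/row 0.0 end q [-21.  24.  41. 125. -59.  20. 149.] max dq/row [0.9 0.1 0.3 0.2 0.2 0.3 0.8] p [ 606. -161.   69.]
leg d(m) [-0.0691, -0.0151, 0.0477] rv [0.0, 0.0, 0.0] rows 10 | dist/row 8.5 deg/row 0.0 end q [-31.  13.  54. 131. -45.  22. 141.] max dq/row [1.4 1.2 1.7 0.7 2.  0.2 1.2] p [ 537. -176.  117.]
via1
leg d(m) [-0.0206, -0.015, 0.0483] rv [0.0118, 0.3451, -0.0244] rows 10 | dist/row 5.5 deg/row 2.0 end q [-34.   7.  58. 111. -10.  56. 110.] max dq/row [0.6 1.4 0.7 1.9 3.5 3.3 3.8] p [ 500. -200.  240.]
leg d(m) [0.0252, -0.0099, -0.1156] rv [-0.0382, -0.259, -0.0] rows 10 | dist/row 11.9 deg/ro
[... 995 characters left out ...]
deg/row 2.0 end q [-10.  10.  34. 129. -32.  21. 132.] max dq/row [5.8 1.  4.7 1.2 8.5 3.3 9. ] p [ 525. -210.  124.]
leg d(m) [0.0718, -0.0106, -0.0553] rv [0.0, 0.0, 0.0] rows 10 | dist/row 9.1 deg/row 0.0 end q [ -0.  22.  23. 122. -46.  18. 143.] max dq/row [1.2 1.3 1.2 0.8 2.1 0.4 1.7] p [ 597. -220.   69.]
leg d(m) [0.0088, 0.0594, 0.0] rv [0.0, 0.0, 0.0] rows 10 | dist/row 6.0 deg/row 0.0 end q [-10.  21.  27. 124. -44.  16. 135.] max dq/row [1.1 0.1 0.4 0.2 0.2 0.2 0.9] p [ 606. -161.   69.]
leg d(m) [-0.0691, -0.0151, 0.0477] rv [0.0, 0.0, 0.0] rows 10 | dist/row 8.5 deg/row 0.0 end q [-17.  11.  37. 130. -33.  20. 128.] max dq/row [0.9 1.2 1.2 0.7 1.6 0.4 1.1] p [ 537. -176.  117.]
```

Request:
{"fn": "send_rows", "kwargs": {
  "deltas": [
    [[-0.003, -0.0015, 0.0028], [-0.0236, 0.0343, -0.0118]],
    [[-0.006, -0.003, 0.0056], [-0.0472, 0.0686, -0.0236]],
    [[-0.009, -0.0045, 0.0084], [-0.0708, 0.103, -0.0355]],
    [[-0.012, -0.006, 0.0112], [-0.0945, 0.137, -0.0473]],
    [[-0.0153, -0.0075, 0.0142], [-0.118, 0.1714, -0.0592]]
  ]
}}

```text
clock: 14.75
ee_pos: [505.2, -191.7, 204.7]
eef_rot: [-110.8, 6.2, 80.3]
contact_force: [-0.3, -0.9, -1.0]
grip_width: 0.3
```

Request:
{"fn": "send_rows", "kwargs": {
  "deltas": [
    [[-0.003, -0.0015, 0.0028], [-0.0236, 0.0343, -0.0118]],
    [[-0.006, -0.003, 0.0056], [-0.0472, 0.0686, -0.0236]],
    [[-0.009, -0.0045, 0.0084], [-0.0708, 0.103, -0.0355]],
    [[-0.012, -0.006, 0.0112], [-0.0945, 0.137, -0.0473]],
    [[-0.0153, -0.0075, 0.0142], [-0.118, 0.1714, -0.0592]]
  ]
}}

```text
clock: 15.25
ee_pos: [489.8, -198.7, 218.5]
eef_rot: [-102.3, 14.6, 78.5]
contact_force: [-0.3, -0.3, 0.0]
grip_width: 0.4
```

Run:
```python
from gen import *
from h import status,rep
rep()
q=np.array(status.state()['joints'])
T=[tgt(120,-55,-31,25),tgt(31,-55,-11,25),tgt(31,5,-11,25),tgt(110,-20,-31,25)]
gen(q,T,[15,10,10,10])
```

```text
15.25 [ 489.8 -198.7  218.5] [-102.3   14.6   78.5] [-36.9   3.5  44.9 117.6  16.7  49.5  78.1] [-0.3 -0.3  0. ]
tip n,y,s 211.6 -39.8 8.6 axis y,s -0.258 -0.456
leg d(m) [0.0282, -0.0216, -0.094] rv [0.2126, -0.261, 0.0819] rows 15 | dist/row 6.7 deg/row 1.3 end q [ -8.  10.  32. 129. -31.  21. 131.] max dq/row [4.  0.7 3.1 0.9 5.8 2.2 6.2] p [ 525. -210.  124.]
leg d(m) [0.0718, -0.0106, -0.0553] rv [0.0, 0.0, 0.0] rows 10 | dist/row 9.1 deg/row 0.0 end q [  1.  22.  21. 122. -44.  18. 141.] max dq/row [1.1 1.3 1.1 0.8 2.  0.4 1.6] p [ 597. -220.   69.]
leg d(m) [0.0088, 0.0594, 0.0] rv [0.0, 0.0, 0.0] rows 10 | dist/row 6.0 deg/row 0.0 end q [ -9.  21.  25. 124. -42.  16. 133.] max dq/row [1.1 0.1 0.5 0.2 0.2 0.2 0.9] p [ 606. -161.   69.]
leg d(m) [-0.0691, -0.0151, 0.0477] rv [0.0, 0.0, 0.0] rows 10 | dist/row 8.5 deg/row 0.0 end q [-16.  11.  35. 130. -32.  19. 127.] max dq/row [0.9 1.1 1.2 0.7 1.6 0.4 1. ] p [ 537. -176.  117.]
```

Request:
{"fn": "send_rows", "kwargs": {
  "deltas": [
    [[0.0024, -0.0008, -0.0063], [0.0142, -0.0174, 0.0055]],
    [[0.0047, -0.0015, -0.0126], [0.0284, -0.0348, 0.0109]],
    [[0.0071, -0.0023, -0.0189], [0.0425, -0.0522, 0.0164]],
    [[0.0094, -0.003, -0.0252], [0.0567, -0.0696, 0.0218]],
    [[0.0118, -0.0038, -0.0315], [0.0709, -0.087, 0.0273]]
  ]
}}

```text
clock: 15.75
ee_pos: [501.9, -202.7, 186.7]
eef_rot: [-106.6, 9.6, 79.2]
contact_force: [0.1, -0.6, -1.2]
grip_width: 0.2
```

Request:
{"fn": "send_rows", "kwargs": {
  "deltas": [
    [[0.0024, -0.0008, -0.0063], [0.0142, -0.0174, 0.0055]],
    [[0.0047, -0.0015, -0.0126], [0.0284, -0.0348, 0.0109]],
    [[0.0071, -0.0023, -0.0189], [0.0425, -0.0522, 0.0164]],
    [[0.0094, -0.003, -0.0252], [0.0567, -0.0696, 0.0218]],
    [[0.0118, -0.0038, -0.0315], [0.0709, -0.087, 0.0273]]
  ]
}}

```text
clock: 16.25
ee_pos: [513.9, -206.7, 155.3]
eef_rot: [-110.8, 4.7, 80.2]
contact_force: [0.4, 0.4, 0.1]
grip_width: 0.5
```

Request:
{"fn": "send_rows", "kwargs": {
  "deltas": [
    [[0.0024, -0.0008, -0.0063], [0.0142, -0.0174, 0.0055]],
    [[0.0047, -0.0015, -0.0126], [0.0284, -0.0348, 0.0109]],
    [[0.0071, -0.0023, -0.0189], [0.0425, -0.0522, 0.0164]],
    [[0.0094, -0.003, -0.0252], [0.0567, -0.0696, 0.0218]],
    [[0.0118, -0.0038, -0.0315], [0.0709, -0.087, 0.0273]]
  ]
}}

```text
clock: 16.75
ee_pos: [525.8, -210.7, 123.8]
eef_rot: [-115.1, -0.1, 81.6]
contact_force: [-0.3, 0.9, 0.7]
grip_width: 0.2
```

Run:
```python
from gen import *
from h import *
snap('wrist','w11')
rep();s=status.state()
p,R=tgt(31,-55,-11,25);Rm=Ro.from_euler('xyz',s['eef_rot'],degrees=True)
print('to entry',(p-s['ee_pos']).round(1),'rot err',(R*Rm.inv()).as_rotvec().round(3))
P=cloud(load('w11'))
d=load('w11');T=Rm.as_matrix()
for u,v in((200,305),(240,305),(340,305),(230,330),(350,350)):print(u,v,((P[v,u]-s['ee_pos'])@T).round(0))
```

```text
16.8 [ 525.  -211.2  122.8] [-1.151e+02 -1.000e-01  8.150e+01] [ -8.   10.5  32.4 128.4 -33.8  21.4 133.6] [-1.4 -0.4 -0.4]
tip n,y,s 118.8 -56.3 -32.0 axis y,s 0.001 -0.258
to entry [ 71.9  -9.3 -53.8] rot err [-0.002  0.002  0.001]
200 305 [ -19. -123.   33.]
240 305 [ -11. -122.   32.]
340 305 [  12. -123.   33.]
230 330 [ -11. -132.   32.]
350 350 [  12. -138.   32.]
```

View pics/w11.png

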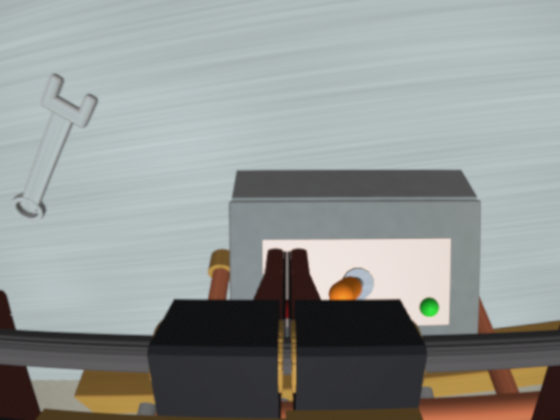

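Request:
{"fn": "send_rows", "kwargs": {
  "deltas": [
    [[0.008, -0.001, -0.006], [0, 0, 0]],
    [[0.016, -0.002, -0.012], [0, 0, 0]],
    [[0.024, -0.003, -0.018], [0, 0, 0]],
    [[0.032, -0.004, -0.024], [0, 0, 0]],
    [[0.04, -0.005, -0.03], [0, 0, 0]]
  ]
}}

```text
clock: 17.3
ee_pos: [566.0, -215.9, 93.9]
eef_rot: [-115.1, -0.0, 81.5]
contact_force: [0.6, -0.5, 0.1]
grip_width: 0.6
```

Request:
{"fn": "send_rows", "kwargs": {
  "deltas": [
    [[0.007, -0.001, -0.005], [0, 0, 0]],
    [[0.014, -0.002, -0.01], [0, 0, 0]],
    [[0.02, -0.003, -0.015], [0, 0, 0]],
    [[0.026, -0.004, -0.02], [0, 0, 0]],
    [[0.032, -0.0045, -0.024], [0, 0, 0]]
  ]
}}

```text
clock: 17.8
ee_pos: [597.7, -220.8, 70.0]
eef_rot: [-115.1, 0.0, 81.5]
contact_force: [0.3, -0.3, -0.7]
grip_width: 0.7
```

Run:
```python
from h import *
rep();snap('wrist','w12');d=snap('scene','s12');cv2.imwrite('pics/s12c.png',cv2.resize(d['img'][130:310,100:280,::-1],None,fx=3.3,fy=3.3,interpolation=cv2.INTER_CUBIC))
```

```text
17.8 [ 597.7 -220.8   70. ] [-115.1    0.    81.5] [  0.3  22.1  22.5 121.8 -46.3  17.9 143. ] [ 0.3 -0.3 -0.7]
tip n,y,s 31.2 -55.1 -9.8 axis y,s -0.001 -0.258
```

View pics/w12.png

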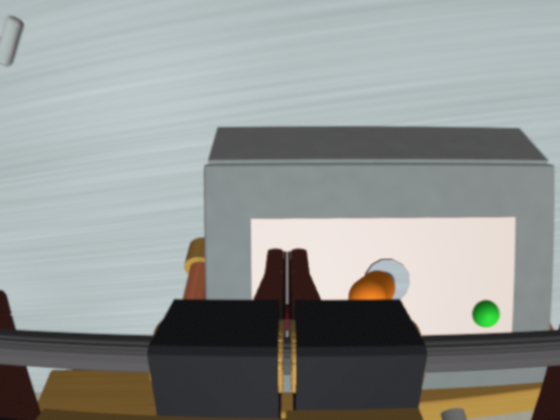

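View pics/s12c.png

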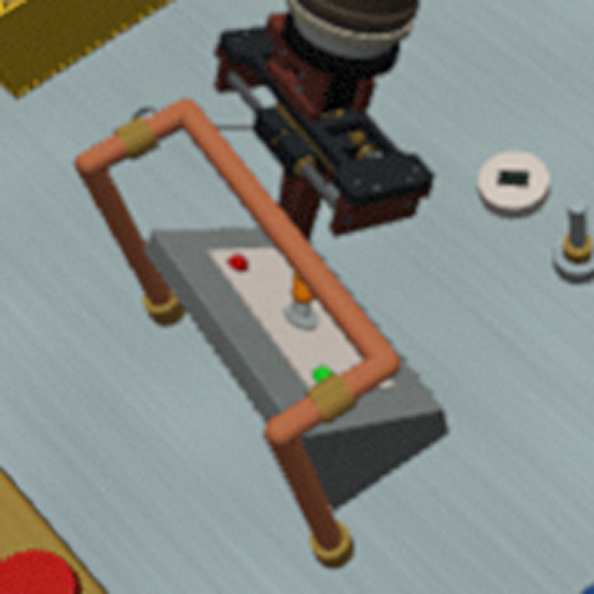

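Request:
{"fn": "send_rows", "kwargs": {
  "deltas": [
    [[0.0007, 0.005, 0], [0, 0, 0]],
    [[0.0014, 0.01, 0], [0, 0, 0]],
    [[0.0022, 0.015, 0], [0, 0, 0]],
    [[0.003, 0.02, 0], [0, 0, 0]],
    [[0.0037, 0.025, 0], [0, 0, 0]]
  ]
}}

```text
clock: 18.4
ee_pos: [601.2, -195.2, 70.8]
eef_rot: [-115.1, 0.0, 81.5]
contact_force: [-0.7, -0.1, 0.4]
grip_width: 0.2
```

Request:
{"fn": "send_rows", "kwargs": {
  "deltas": [
    [[0.0007, 0.005, 0], [0, 0, 0]],
    [[0.0014, 0.01, 0], [0, 0, 0]],
    [[0.0022, 0.015, 0], [0, 0, 0]],
    [[0.003, 0.02, 0], [0, 0, 0]],
    [[0.0037, 0.025, 0], [0, 0, 0]]
  ]
}}

```text
clock: 18.9
ee_pos: [604.9, -170.0, 70.4]
eef_rot: [-115.1, 0.0, 81.5]
contact_force: [0.7, -0.6, -0.0]
grip_width: 0.4
```

Run:
```python
from h import *
rep();snap('wrist','w13')
```

```text
18.9 [ 604.9 -170.    70.4] [-115.1    0.    81.5] [ -8.6  21.4  25.7 123.4 -44.3  16.1 135.6] [ 0.7 -0.6 -0. ]
tip n,y,s 31.8 -3.9 -9.8 axis y,s -0.001 -0.258
```

View pics/w13.png

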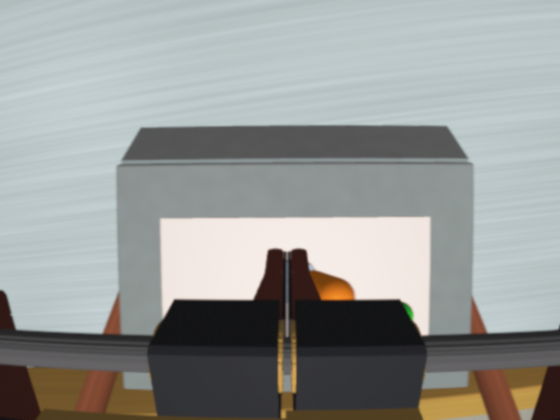

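The toggle now leans to the green side (amber end at ~(335,288), green lamp at (405,312)). I'll back off sideways a little, then straight out.

Request:
{"fn": "send_rows", "kwargs": {
  "deltas": [
    [[-0.001, -0.006, 0], [0, 0, 0]],
    [[-0.008, -0.011, 0.006], [0, 0, 0]],
    [[-0.018, -0.0115, 0.0125], [0, 0, 0]],
    [[-0.03, -0.012, 0.02], [0, 0, 0]],
    [[-0.042, -0.012, 0.028], [0, 0, 0]]
  ]
}}

```text
clock: 19.45
ee_pos: [561.3, -183.1, 99.1]
eef_rot: [-115.1, -0.0, 81.5]
contact_force: [0.0, 0.5, 0.7]
grip_width: 1.2
```

Request:
{"fn": "send_rows", "kwargs": {
  "deltas": [
    [[-0.015, 0, 0.015], [0, 0, 0]],
    [[-0.03, 0, 0.03], [0, 0, 0]],
    [[-0.045, 0, 0.05], [0, 0, 0]],
    [[-0.06, 0, 0.07], [0, 0, 0]],
    [[-0.06, 0, 0.07], [0, 0, 0]]
  ]
}}

```text
clock: 19.95
ee_pos: [501.7, -183.1, 170.6]
eef_rot: [-115.3, -0.2, 81.5]
contact_force: [0.6, 0.3, 0.6]
grip_width: 0.3
```

Run:
```python
from h import *
rep();d=snap('wrist','w14');t=snap('top','t14');s=snap('scene','s14')
for sg in(1,-1):print(sg,proj(d,PIV+36.9*N+sg*17.8*CY),proj(s,PIV+36.9*N+sg*17.8*CY))
f=lambda d,x,y,w:cv2.resize(d['img'][y:y+w,x:x+w],(390,390),interpolation=cv2.INTER_CUBIC)
cv2.imwrite('pics/c14.png',np.hstack([f(t,160,120,80),f(s,255,280,90)])[:,:,::-1])
```

```text
19.95 [ 501.7 -183.1  170.6] [-115.3   -0.2   81.5] [-26.5   0.2  45.8 129.8 -11.4  25.6 110.1] [0.6 0.3 0.6]
tip n,y,s 172.9 -31.9 -22.2 axis y,s 0.002 -0.254
1 [[346.8852525  266.43321818]] [[202.14241044 219.30627456]]
-1 [[304.31126716 266.67726836]] [[194.14257894 209.03159646]]
```

View pics/w14.png

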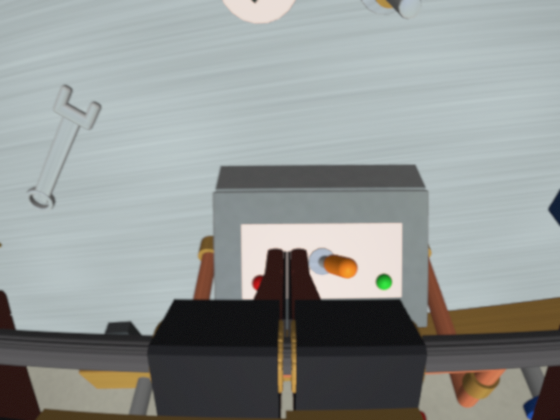

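View pics/c14.png

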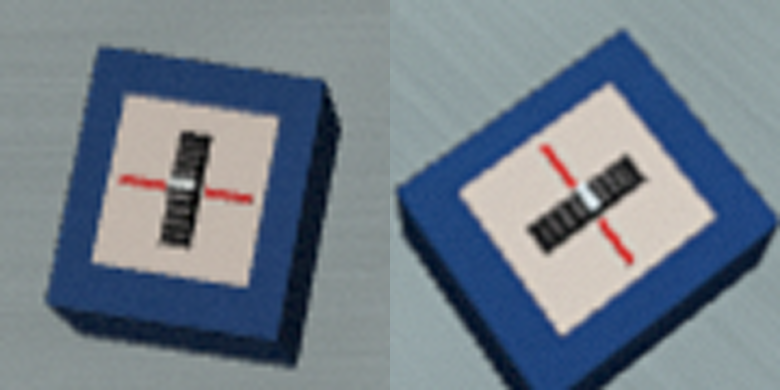

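View pics/t14.png

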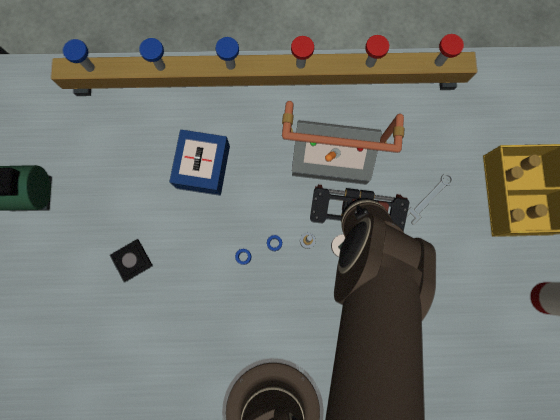

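Request:
{"fn": "send_rows", "kwargs": {
  "deltas": [
    [[0, 0, 0], [0, 0, 0]],
    [[0, 0, 0], [0, 0, 0]],
    [[0, 0, 0], [0, 0, 0]]
  ]
}}

```text
clock: 20.4
ee_pos: [502.6, -182.8, 167.7]
eef_rot: [-115.0, 0.1, 81.5]
contact_force: [-0.1, -0.3, 0.5]
grip_width: 0.4
```

```bash
python3 -c "
from h import *
print(ctrl.sign_off())"
```

```text
the job is handed in; nothing more can be done
None
```

I set the thumbwheel first, then threw the toggle to the green side from under the pipe, and handed the job in at 20.4 s. No verdict came back.

**Last checks**
- **Wheel:** the wrist camera put the mark at about 0.005 rad. After the arm had moved away, the top and scene views still showed it on the pointers.
- **Toggle:** the amber end was seen at (345, 267), against a predicted (347, 266) for fully over to green.
- **Loose parts:** those I could see in the last pictures showed no shift. The arm partly hid the sensor puck and the spanner. I did not measure their positions again.
- **Robot:** it touched nothing at hand-in, with the measured force near 0.5 N. The highest force I read was about 15 N, while pressing on the wheel.

**What disagreed or failed**
- **Finger tips:** they sit about 36 mm behind the reported TCP, as depth images and the first contact on the wheel both showed. I worked with that offset.
- **Wheel strokes:** it took four. One 4 mm stroke moved the wheel almost nothing.
- **Tilt:** the first approach at about 40° drove joints 3 and 7 to within 1° of their limits. I backed out, fitted an arm model from the recorded states, and came in at 25° lower down. That passed below and in front of the pipe with no contact force.

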